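# Read the sample carriers at the spot reader and file them

## Task

Read every sample carrier on the bench at the spot reader, from the shortest to the longest: slide it in so that its marked spot sits right under the probe tip, slide the spring-return shutter to its end, let go there so that it snaps back by itself, and then take the carrier out again. File each carrier lying flat on the bench on the robot's side of its container - the short one at the tip box, the middle one at the tube rack, the long one at the bottle - centred on it and with the nose pointing straight at it, about 2 cm away without touching. Don't knock the containers or anything else on the bench about.

Things in the scene. Friction and masses are not known exactly. Their poses are not given: they have to be found in the camera images.
- reader: Fixed white spot reader: a 250 mm high, 50 mm square column with an arm slanting out towards the robot that holds a probe pointing straight down. Origin on the bench under the probe tip; turned by up to 0.12 rad; +x points from the tip to the column (away from the robot; column at x = 100 to 150, y = -75 to -25 mm, its 30 mm high foot from x = 95), +y to the shutter housing. Flat bench with a grey inlay below the probe.
- probe_tip (a point): Lower end of the probe needle, 22 mm above the bench (10 mm above a carrier's top face). Needle 6 mm thick up to 75 mm, then a barrel 24 mm thick up to 202 mm, where the 30 mm wide arm begins. Carriers go in under it from the robot's side.
- shutter (a joint): Spring-return shutter slide on top of the reader's side housing: 0 m when home, 0.060 m at its end stop; it slides towards the robot, along the reader's -x. The spring pulls it home with about 2.5 N at home and 7 N at the end; let go at its end it snaps home in about 0.3 s.
- shutter_knob (a point): Centre of the black upright knob of the shutter slide, 72 mm above the bench: a post of 18 mm diameter from 46 to 89 mm above the bench; moves with the slide (axes as the reader's; at home it stands at x = 20, y = 120 mm in the reader's frame, at its end x = -40). The white housing under it is 40 mm high and spans y = 88 to 152 mm, x = -100 to +100 mm in the reader's frame.
- carrier_short: White flat sample carrier, 132 mm long, 60 wide, 12 thick, square nose, shortest and broadest. Upright bare-metal grip near its rear: 40 mm along x, 14 mm thick along y, top 52 mm up. About 0.18 kg. Origin on the underside, under the middle of the grip: rear end at x = -25 mm, nose end at x = +107 mm (+x to the nose, z up). May be absent.
- spot_short (a point): Marked spot of the short carrier: a small glass window in a dark steel ring of 17 mm on the carrier's top face (12 mm up), 90 mm ahead (+x) of the grip on the centre line.
- carrier_middle: White flat sample carrier, 157 mm long, 46 wide, 12 thick, rounded nose, middle one in length and width. Upright bare-metal grip near its rear: 40 mm along x, 14 mm thick along y, top 52 mm up. About 0.18 kg. Origin on the underside, under the middle of the grip: rear end at x = -25 mm, nose end at x = +132 mm (+x to the nose, z up). May be absent.
- spot_middle (a point): Marked spot of the middle carrier: a small glass window in a dark steel ring of 17 mm on the carrier's top face (12 mm up), 115 mm ahead (+x) of the grip on the centre line.
- carrier_long: White flat sample carrier, 182 mm long, 34 wide, 12 thick, square nose, longest and slimmest. Upright bare-metal grip near its rear: 40 mm along x, 14 mm thick along y, top 52 mm up. About 0.18 kg. Origin on the underside, under the middle of the grip: rear end at x = -25 mm, nose end at x = +157 mm (+x to the nose, z up). May be absent.
- spot_long (a point): Marked spot of the long carrier: a small glass window in a dark steel ring of 17 mm on the carrier's top face (12 mm up), 140 mm ahead (+x) of the grip on the centre line.
- tip_box: Grey pipette-tip box, 80 x 80 mm, 72 mm high with the clear tips standing in its top; stays where it is. Origin at the centre of its underside; its x axis points away from the robot across the bench and its y axis to the robot's left, so its front is at x = -40 mm.
- tube_rack: White rack, 60 mm deep, 80 mm wide, 58 mm high, with six capped clear tubes rising to 110 mm; stays where it is. Origin at the centre of its underside; its x axis points away from the robot across the bench and its y axis to the robot's left, so its front is at x = -30 mm.
- bottle: Round amber bottle, 72 mm diameter, 150 mm high; stays where it is. Origin at the centre of its underside; its x axis points away from the robot across the bench and its y axis to the robot's left, so its front is at x = -36 mm.
- beaker: Glass beaker, 70 mm diameter, 90 mm high; origin at its underside, near its middle. Bystander: leave it where it is.
- jar: Clear lidded jar, 64 mm diameter, 80 mm high; origin at its underside, near its middle. Bystander: leave it where it is.
- timer: White timer, 50 x 80 x 25 mm; origin at its underside, near its middle. Bystander: leave it where it is.
- pipette: Pipette lying flat, about 240 mm long, 26 mm thick; origin at its underside, near its middle. Bystander: leave it where it is.
- notebook: Blue notebook, 150 x 105 x 12 mm; origin at its underside, near its middle. Bystander: leave it where it is.
- wash_bottle: White wash bottle, 68 mm diameter, 140 mm high; origin at its underside, near its middle. Bystander: leave it where it is.
- slide_box: Cardboard slide box, 90 x 130 x 35 mm; origin at its underside, near its middle. Bystander: leave it where it is.
Mind the look-alikes: they are no part of the job. What is shaped like the bottle but purple is not meant.

How it is judged:
By the outcome, as a careful person would: the job done as asked, in the order asked, and still so for the second after the job is handed in, with the robot touching nothing.
Of carrier_short, carrier_middle, carrier_long only 2 to 3 are there at a start; the rules pass over those that are not, and their reading is None.
At some moment in a run one of carrier_short, carrier_middle, carrier_long may be knocked a few centimetres aside while the robot is not near it.
Once in a run the grip may slacken for a moment while it holds something.
It also fails if it takes over 210 s, if anything falls off the work surface, if the arm or the gripper's body presses on something with over 40 N, if the wrist force passes 120 N, or if a joint passes its speed limit or range.

## Robot

A 7-joint arm with a two-finger parallel gripper is mounted at the origin on the work surface. World frame = base frame: x ahead of the robot, y to its left, z up, the work surface at z = 0. Lengths are in mm, angles in degrees, forces in N, time in s.
With the tool pointing down it reaches from about 425 to 975 mm from the base axis. Payload 16.7 kg.
Tool frame: the origin (TCP) lies between the finger pads; the fingertips stand 25 mm ahead of it and the grasp point (between the pads) lies 6 mm ahead of it; z points along the fingers, y is the direction in which the jaws open and shut (so a half turn about z gives the same grasp; the last joint's range is limited). The gripper opens to 85 mm and grips with 20 to 120 N. Pads are 22 mm wide; open, the fingers measure 114 mm over their backs; the gripper's body (76 mm by 85 mm) begins 54 mm behind the grasp point. The pads swing forward as they close: fully open they stand 13 mm farther back than shut.
Start: joints at [55.491, 24.414, 4.234, 92.017, -1.954, 63.644, -3.845], TCP at [295.267, -606.956, 256.302] pointing down, gripper open.
Joint ranges: [-163.25, 163.25], [-28.42, 122.38], [-70.27, 78.77], [12.13, 141.07], [-58.53, 238.53], [9.26, 117.41], [-156.51, 156.51]. Speed limits (degrees/s): [108.29, 108.29, 136.94, 136.94, 172.46, 172.46, 172.46].

## Interface

Orientations are given as a 3x3 rotation matrix whose columns are the frame's x, y, z axes.
In Python, from workcell import telemetry, read_camera, ticket, boxes_of, trace, place_of gives the robot as it stands. The module is installed in compiled form; this text tells all that it offers.
- The arm moves only by the tool send_rows, never from a script. Its argument "plan" is one flat list of numbers, 7 for each row, row after row: the shift along the tool's x, y, z in mm, then the turn, a rotation vector about the tool's x, y, z in degrees, then the closure, from -1 (fully open) to 1 (shut), so that 0 is half open. A call has 1 to 5 rows; each row shifts and turns the commanded pose from where the row before left it, along the tool's axes as they then stand; what a row does not reach is not made up. A row lasts 1/8 s, in which the tool goes at most 62.5 mm and 10.7 degrees, less where a joint would pass 70% of its speed; a pose out of reach is approached as far as the arm can. A call with a gripper value outside its range is refused whole. The fingers move at their own pace and stop on an object; the grip force is fixed at half the most. Time passes only in rows, so rows that do not move let the fingers close. It gives the time, the measured TCP pose, the force and the opening at its end, in the units of the state.
- telemetry.get_obs(): the state, without advancing time (a new reading comes with each control period).
- read_camera(name): name is "scene" or "side" or "wrist"; returns a dict with "img" (480x640x3 uint8, red, green, blue), "fx", "fy", "cx", "cy" (pixels), "position" and "attitude" of the camera in the world. Camera axes: x right, y up, looking along -z (the intrinsics and any distortion apply to the point x, -y, -z); pixel columns grow to the right and rows downward; lengths in mm; the calibration is good to about 2 mm. A picture is of the moment at which its call begins. There is no depth.
- ticket.close_job(): hands the job in, once; it reports no verdict.
Trained networks look in the newest picture that a camera, given by its name, has taken for a name from the list of things; names that differ only in an ending like _2 or _b are one class to them, and where a whole thing is asked for, a point or a joint stands for the part that bears it (a point fixed in the world has none). Each returns a list of dicts, best first, with "confidence" (0 to 1); they miss things now and then, are a little off and sometimes report something else, mostly with a low value. They report only what shows in the picture. A call takes as long as a camera call. They do not tell look-alikes from the thing itself.
- boxes_of(camera, thing): "uv" ([column, row] in pixels, amid what is visible of it).
- trace(camera, thing): "pixels" (480x640 bool, what is visible of it) and "uv" ([column, row] in pixels, amid what is visible of it).
- place_of(camera, thing): "uv" ([column, row] in pixels: a listed point, or the origin of a listed thing).
The state is a dict: "clock": time; "joint_positions": joint angles; "qd": joint speeds; "joint_torque": joint torques, N m; "eef_pos": TCP position; "tool_rot": TCP orientation; "force": force on the tool from outside, world axes, zero at the start; "ft_torque": the same for the moment, N m; "finger_gap": finger opening in mm.
Only numpy, scipy, OpenCV 4.12 (cv2) and the standard library are available. Lean on these libraries where they do the work, as an engineer would, in place of code of your own. Each camera call takes 0.05 s, during which the arm holds its last target.

## Working session

There is one attempt and no reset: what is moved stays moved. The work goes in short steps, Python scripts to look and compute and a tool call to move; the robot and the scene stay as the last step left them, time stands still between calls to the robot, and variables do not carry over. Pictures are saved under pics/ and viewed, and the job is handed in when it is done.

Besides the shell and the picture viewer there is one more tool, called after "Request:" as name(argument=value, ...) on one line, values as JSON. send_rows: Moves the arm, as the interface text tells. Its arguments: {"type":"object","properties":{"plan":{"type":"array","items":{"type":"number"}}},"required":["plan"]}

```bash
mkdir -p pics; ls; cat > h.py <<'E'
import numpy as np, cv2
from workcell import telemetry, read_camera, ticket, boxes_of, trace, place_of
def shot(c,fn):
    d=read_camera(c); cv2.imwrite('pics/'+fn,cv2.cvtColor(d['img'],cv2.COLOR_RGB2BGR)); return d
E
python3 - <<'E'
from h import *
for c in ['scene','side','wrist']:
    d=shot(c,c+'0.png'); print({k:(v.tolist() if hasattr(v,'tolist') else v) for k,v in d.items() if k!='img'})
print(telemetry.get_obs())
E
```

```text
pics
{'fx': 604.8766579774336, 'fy': 604.8766579774336, 'cx': 316.72114571767304, 'cy': 241.0337483018564, 'position': [1223.0257787984854, -605.115447360779, 1670.1005998718986], 'attitude': [[0.6397445071640087, -0.667474321852937, 0.38105773213575067], [0.7685544239601075, 0.5601669625481219, -0.30909071723518006], [-0.007145835488369635, 0.490602694383727, 0.8713540803247556]]}
{'fx': 499.7785029647837, 'fy': 499.7785029647837, 'cx': 312.39671824525806, 'cy': 238.06952627086952, 'position': [-319.60731734369733, 1213.5584555633254, 909.4584648481541], 'attitude': [[-0.8220408876750234, 0.28419080982210887, -0.49344134666960504], [-0.5692684054602636, -0.38960456304986246, 0.7239763580362651], [0.01350042722244006, 0.8760387366226334, 0.48205173000564155]]}
{'fx': 375.2924502986951, 'fy': 375.2924502986951, 'cx': 321.9245642746137, 'cy': 238.13671800634583, 'position': [366.57475476330245, -571.5929720995268, 371.8239588799867], 'attitude': [[0.4367258689382433, 0.8557278487377497, 0.27748939492311714], [-0.8995910496217783, 0.41629964173002, 0.13202481484873302], [-0.002541424899
[... 164 characters left out ...]
 63.64442474, -3.84261933]), 'qd': array([ 0.05566688, -0.0743378 , -0.00360804, -0.22849412, -0.02636608,
       -0.03682597, -0.0639851 ]), 'joint_torque': array([ 3.79194898e-03, -9.50315094e+01,  3.76402214e+00, -4.63759768e+01,
        1.95211923e-02,  7.86199729e-03, -3.35465450e-05]), 'eef_pos': array([ 295.14865517, -606.71827268,  255.76406382]), 'tool_rot': array([[ 8.99223700e-01,  4.37488833e-01, -5.09043043e-04],
       [ 4.37489123e-01, -8.99223273e-01,  8.78937282e-04],
       [-7.32181054e-05, -1.01306203e-03, -9.99999484e-01]]), 'force': array([-0.50030786,  0.38779726, -0.13451992]), 'ft_torque': array([-0.0279397 ,  0.0475103 , -0.05652527]), 'finger_gap': 85.279687256191}
```

View pics/scene0.png

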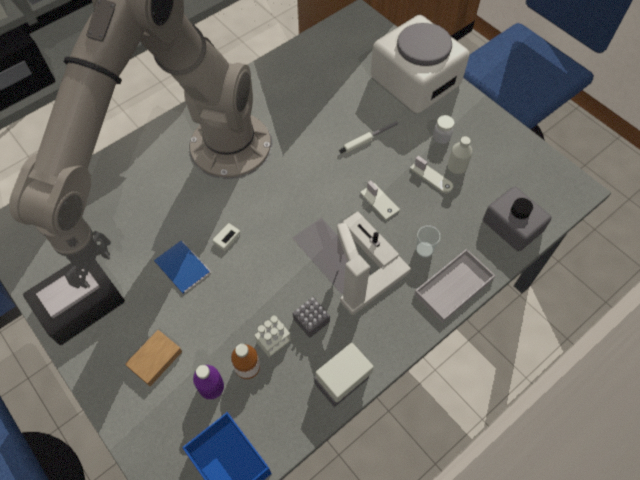

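View pics/side0.png

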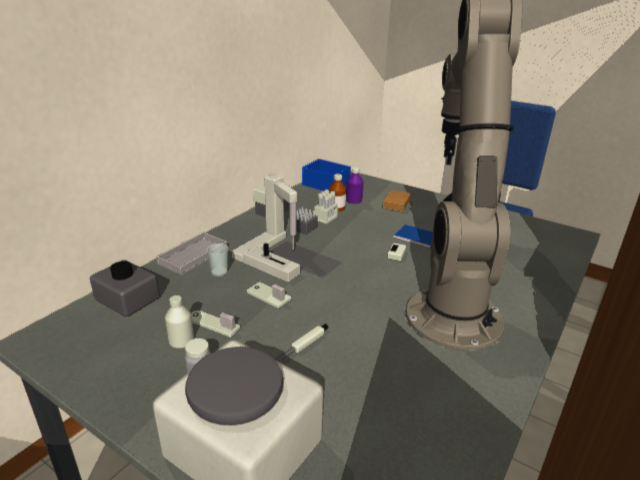

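View pics/wrist0.png

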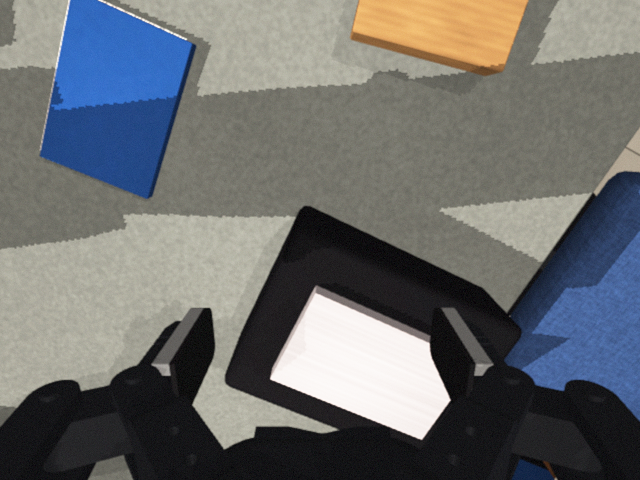

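Scene: robot upper left, the reader at about (370,260), one carrier at (380,202), another at (432,175). Tip box is at (311,315), rack (272,335), amber bottle (245,358) and the purple decoy (207,380). Next I measure.

```bash
cat >> h.py <<'E'
class Cam:
    def __init__(s,d):
        s.d=d; s.R=np.array(d['attitude']); s.p=np.array(d['position'])
    def ray(s,uv):
        d=s.d; v=np.array([(uv[0]-d['cx'])/d['fx'],-(uv[1]-d['cy'])/d['fy'],-1.]); return s.R@v
    def at(s,uv,z):
        r=s.ray(uv); return s.p+r*(z-s.p[2])/r[2]
    def proj(s,P):
        q=s.R.T@(np.asarray(P,float)-s.p); d=s.d
        return np.array([d['cx']+d['fx']*q[0]/-q[2], d['cy']-d['fy']*q[1]/-q[2]])
def tri(obs):
    A=np.zeros((3,3));b=np.zeros(3)
    for c,uv in obs:
        r=c.ray(uv);r/=np.linalg.norm(r);M=np.eye(3)-np.outer(r,r);A+=M;b+=M@c.p
    return np.linalg.solve(A,b)
E
python3 - <<'E'
from h import *
np.set_printoptions(precision=1,suppress=True)
Z=dict(probe_tip=22,shutter_knob=72,spot_short=12,spot_middle=12,spot_long=12)
for c in ['scene','side']:
    d=read_camera(c);C=Cam(d)
    im=cv2.cvtColor(d['img'],cv2.COLOR_RGB2BGR)
    crop=im[140:400,180:500] if c=='scene' else im[160:380,120:400]
    cv2.imwrite(f'pics/{c}_z.png',cv2.resize(crop,None,fx=2.3,fy=2.3,interpolation=cv2.INTER_CUBIC))
    for t in 'reader probe_tip shutter_knob carrier_short spot_short carrier_middle spot_middle carrier_long spot_long tip_box tube_rack bottle beaker jar timer pipette notebook wash_bottle slide_box'.split():
        print(c,t,[(round(float(x['confidence']),2),np.array(x['uv']),C.at(x['uv'],Z.get(t,0))[:2]) for x in place_of(c,t)[:3]])
E
```

```text
scene reader [(0.92, array([338. , 264.3]), array([598.7, -15.1])), (0.47, array([183. , 268.9]), array([ 302.7, -392.9])), (0.3, array([389. , 212.7]), array([562.5, 235. ]))]
scene probe_tip [(0.95, array([342. , 262.3]), array([609.6,  -9. ])), (0.28, array([245.5, 368.2]), array([ 688. , -434.4]))]
scene shutter_knob [(0.64, array([375.8, 236.8]), array([628.3, 108.9])), (0.28, array([337.9, 264.7]), array([626.4, -41.6]))]
scene carrier_short [(0.59, array([370.9, 191.4]), array([463. , 246.1])), (0.3, array([244.3, 368.1]), array([ 678.5, -434.6]))]
scene spot_short [(0.8, array([388.7, 211.3]), array([562.7, 231.8])), (0.16, array([359.9, 145.3]), array([302.3, 339.8]))]
scene carrier_middle [(0.88, array([418.5, 170.4]), array([503.3, 427. ]))]
scene spot_middle [(0.64, array([181.6, 268.4]), array([ 305.1, -396.8])), (0.6, array([447.6, 184.3]), array([610.9, 453.5]))]
scene carrier_long []
scene spot_long [(0.56, array([458. , 170.1]), array([592.9, 521.9]))]
scene tip_box [(0.61, array([310.9, 317.8]), array([ 681.9, -192.6])), (0.38, array([247. , 366.1]), array([ 678.7, 
[... 1725 characters left out ...]
)]
side beaker [(0.74, array([217.4, 274. ]), array([725.5, 237.4])), (0.5, array([225.6, 327.8]), array([509.8, 426.7]))]
side jar [(0.55, array([198.3, 369.5]), array([451.1, 588.8])), (0.28, array([307.1, 342.1]), array([286.7, 342. ]))]
side timer [(0.69, array([397.2, 251.1]), array([ 307.5, -252.9]))]
side pipette [(0.8, array([304.8, 339.1]), array([299. , 335.5])), (0.57, array([253.5, 288.5]), array([573.3, 231.7]))]
side notebook [(0.76, array([415.5, 235.5]), array([ 303.6, -402.1]))]
side wash_bottle [(0.81, array([182.1, 338.2]), array([575.7, 529.1])), (0.52, array([398. , 255.2]), array([ 292.1, -228.2]))]
side slide_box [(0.96, array([395.4, 204.4]), array([ 493.2, -612.2]))]
```

View pics/scene_z.png

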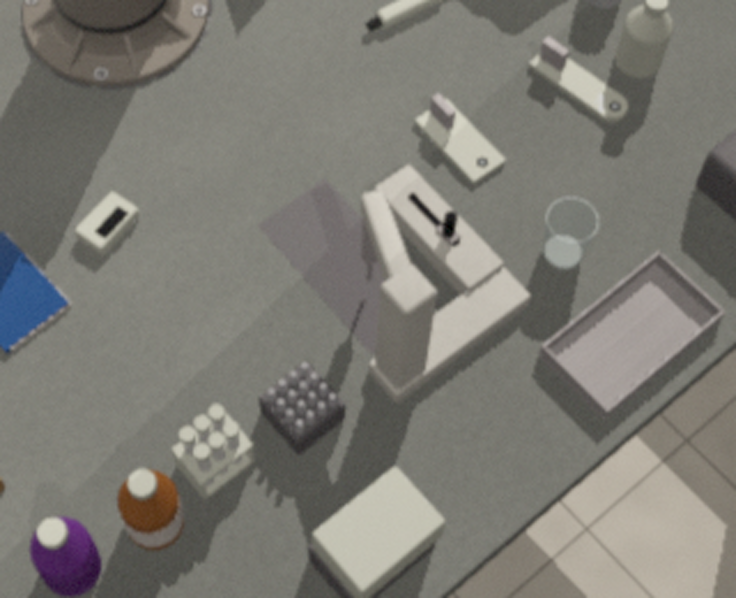

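View pics/side_z.png

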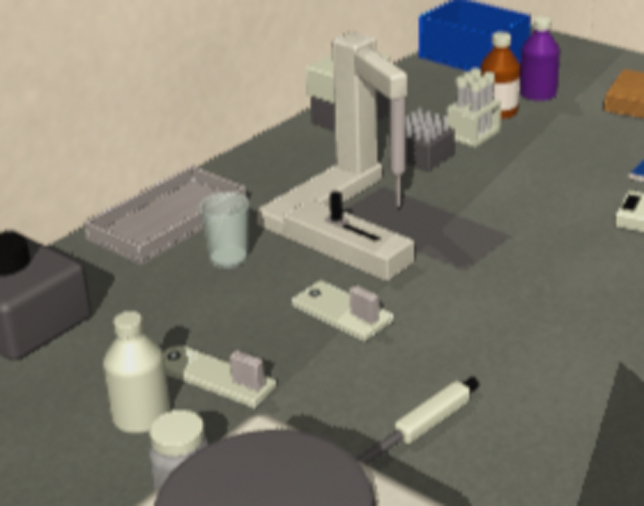

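Zoomed views: short carrier's grip at scene (370,190) and spot at (389,211). Middle carrier's grip is at (418,168) and its spot at (447,186). No long carrier is visible. Next I write a motion planner helper.

```bash
cat >> h.py <<'E'
from scipy.spatial.transform import Rotation as Ro
def down(yaw):
    c,s=np.cos(np.radians(yaw)),np.sin(np.radians(yaw))
    return np.array([[c,s,0],[s,-c,0],[0,0,-1.]])
def st():
    o=telemetry.get_obs(); R=o['tool_rot']; y=np.degrees(np.arctan2(R[1,0],R[0,0]))
    tilt=np.degrees(np.arccos(-R[2,2]))
    print('t%.2f pos %s yaw %.2f tilt %.2f F %s gap %.1f q %s'%(o['clock'],np.round(o['eef_pos'],1),y,tilt,np.round(o['force'],1),o['finger_gap'],np.round(o['joint_positions'],0)))
    return o
def plan(tgt,yaw,n,P=None,R=None):
    """rows (equal) from current pose: total shift in tool axes with rotation about its z"""
    o=st(); P=o['eef_pos'] if P is None else P; R=o['tool_rot'] if R is None else R
    T=down(yaw)
    P=np.array(P,float);tgt=np.array(tgt,float)
    rv=Ro.from_matrix(R.T@T).as_rotvec()
    Rs=R;
    for i in range(n):
        step=(tgt-P)/n
        l=Rs.T@step; r=np.degrees(rv)/n
        print(np.round(l,1).tolist(),np.round(r,2).tolist())
        Rs=Rs@Ro.from_rotvec(rv/n).as_matrix()
E
python3 - <<'E'
from h import *
plan([490,-200,300],0,8)
plan([490,80,300],0,5,[490,-200,300],down(0))
E
```

```text
t2.15 pos [ 295.3 -607.   256.3] yaw 25.94 tilt 0.00 F [0.1 0.4 0.1] gap 85.4 q [55. 24.  4. 92. -2. 64. -4.]
[44.1, -35.1, -5.5] [-0.0, -0.0, 3.24]
[42.1, -37.5, -5.5] [-0.0, -0.0, 3.24]
[39.9, -39.9, -5.5] [-0.0, -0.0, 3.24]
[37.6, -42.1, -5.5] [-0.0, -0.0, 3.24]
[35.1, -44.1, -5.5] [-0.0, -0.0, 3.24]
[32.6, -46.0, -5.5] [-0.0, -0.0, 3.24]
[29.9, -47.8, -5.5] [-0.0, -0.0, 3.24]
[27.2, -49.4, -5.5] [-0.0, -0.0, 3.24]
t2.15 pos [ 295.3 -607.   256.3] yaw 25.94 tilt 0.00 F [0.1 0.4 0.1] gap 85.4 q [55. 24.  4. 92. -2. 64. -4.]
[0.0, -56.0, 0.0] [0.0, 0.0, 0.0]
[0.0, -56.0, 0.0] [0.0, 0.0, 0.0]
[0.0, -56.0, 0.0] [0.0, 0.0, 0.0]
[0.0, -56.0, 0.0] [0.0, 0.0, 0.0]
[0.0, -56.0, 0.0] [0.0, 0.0, 0.0]
```

Request:
send_rows(plan=[44,-35,-5,0,0,3.2,-1,42,-37,-5,0,0,3.2,-1,40,-40,-5,0,0,3.3,-1,37,-42,-6,0,0,3.3,-1,35,-44,-6,0,0,3.3,-1])

```text
clock: 2.78
eef_pos: [416.9, -351.7, 283.7]
tool_rot: [[0.986, 0.166, 0.0], [0.166, -0.986, -0.0], [0.0, 0.0, -1.0]]
force: [0.1, 0.3, 1.1]
finger_gap: 85.2
```

Request:
send_rows(plan=[33,-46,-5,0,0,3.2,-1,30,-48,-5,0,0,3.2,-1,27,-49,-6,0,0,3.2,-1,0,0,0,0,0,0,-1])

```text
clock: 3.28
eef_pos: [491.7, -196.8, 300.0]
tool_rot: [[1.0, 0.006, 0.002], [0.006, -1.0, 0.001], [0.002, -0.001, -1.0]]
force: [0.5, -1.2, 0.0]
finger_gap: 85.3
```

```bash
python3 - <<'E'
from h import *
plan([490,80,300],0,5)
shot('wrist','w1.png')
E
```

```text
t3.27 pos [ 491.7 -196.8  300. ] yaw 0.36 tilt 0.10 F [ 0.5 -1.2  0. ] gap 85.3 q [ 20.   9.  -6. 107.   1.  64. -76.]
[0.0, -55.4, 0.0] [-0.01, -0.02, 0.07]
[-0.1, -55.4, 0.0] [-0.01, -0.02, 0.07]
[-0.1, -55.4, 0.0] [-0.01, -0.02, 0.07]
[-0.2, -55.4, 0.0] [-0.01, -0.02, 0.07]
[-0.3, -55.4, 0.0] [-0.01, -0.02, 0.07]
```

View pics/w1.png

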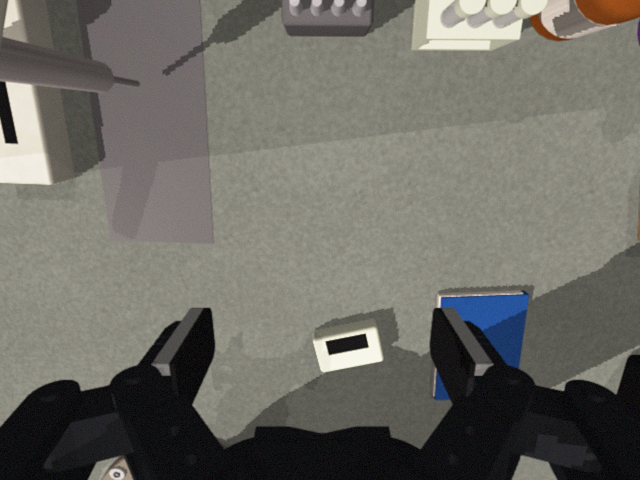

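Wrist view: probe tip at (138,83), inlay's right edge from (201,0) to (213,243), box front edge at about (288,36)–(370,30), and rack front edge at (413,48)–(490,48).

```bash
python3 - <<'E'
from h import *
np.set_printoptions(precision=1,suppress=True)
d=read_camera('wrist');C=Cam(d)
for uv in [(138,83),]: print('tip',C.at(uv,22))
for t,z in [('probe_tip',22),('tip_box',0),('tube_rack',0)]: print(t,[(x['confidence'],np.array(x['uv']),C.at(x['uv'],z)) for x in place_of('wrist',t)[:2]])
for uv in [(202,20),(213,243),(107,238)]: print('inlay',C.at(uv,0))
im=cv2.cvtColor(d['img'],cv2.COLOR_RGB2BGR)
cv2.imwrite('pics/w1z.png',cv2.resize(im[0:150,0:260],None,fx=3,fy=3,interpolation=cv2.INTER_CUBIC))
cv2.imwrite('pics/w1z2.png',cv2.resize(im[0:80,260:560],None,fx=2.6,fy=2.6,interpolation=cv2.INTER_CUBIC))
E
```

```text
tip [600.7 -18.5  22. ]
probe_tip [(0.88, array([129.1,  81.8]), array([601.8, -10. ,  22. ]))]
tip_box []
tube_rack [(0.73, array([452.8,  13.5]), array([ 666.4, -324.9,    0. ]))]
inlay [660.  -79.7   0. ]
inlay [429.2 -70.7  -0. ]
inlay [434.8  52.3   0. ]
```

View pics/w1z.png

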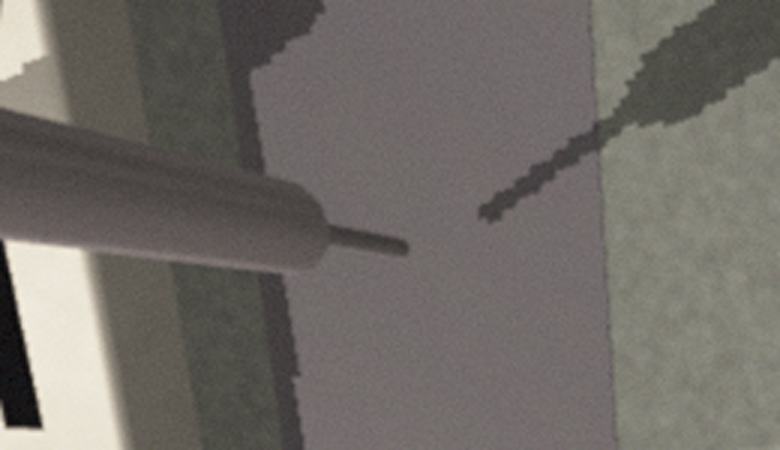

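View pics/w1z2.png

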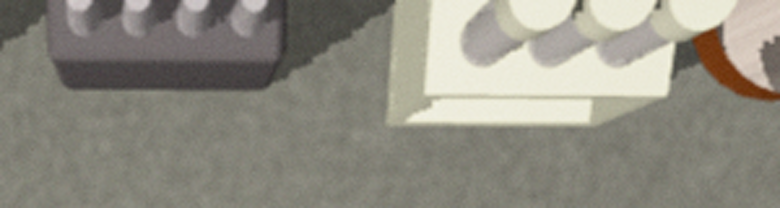

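Request:
send_rows(plan=[0,-55,0,0,0,0,-1,0,-55,0,0,0,0,-1,0,-55,0,0,0,0,-1,0,-55,0,0,0,0,-1,0,-30,0,0,0,0,-1])

```text
clock: 4.15
eef_pos: [489.4, 50.7, 299.5]
tool_rot: [[1.0, 0.002, 0.0], [0.002, -1.0, 0.0], [0.0, -0.0, -1.0]]
force: [-0.6, -0.4, -0.2]
finger_gap: 85.3
```

Request:
send_rows(plan=[0,0,0,0,0,0,-1,0,0,0,0,0,0,-1])

```text
clock: 4.4
eef_pos: [489.6, 47.6, 299.2]
tool_rot: [[1.0, -0.001, -0.0], [-0.001, -1.0, -0.0], [-0.0, 0.0, -1.0]]
force: [0.2, -0.6, 0.5]
finger_gap: 85.4
```

```bash
python3 - <<'E'
from h import *
np.set_printoptions(precision=1,suppress=True)
st()
d=shot('wrist','w2.png');C=Cam(d)
for t,z in [('probe_tip',22),('carrier_short',0),('spot_short',12),('carrier_middle',0),('spot_middle',12),('carrier_long',0),('shutter_knob',72)]: print(t,[(x['confidence'],np.array(x['uv']),C.at(x['uv'],z)) for x in place_of('wrist',t)[:2]])
E
```

```text
t4.40 pos [489.6  47.6 299.2] yaw -0.05 tilt 0.02 F [ 0.2 -0.6  0.5] gap 85.4 q [   4.    6.  -18.  111.    2.   63. -105.]
probe_tip [(0.69, array([382.7,  85. ]), array([598.2, -10.5,  22. ]))]
carrier_short [(0.98, array([154.4, 212.1]), array([466. , 239.5,   0. ]))]
spot_short [(0.7, array([144.2, 129. ]), array([557.2, 232.3,  12. ]))]
carrier_middle [(0.57, array([256.4,  46.9]), array([635.4, 114. ,   0. ]))]
spot_middle [(0.67, array([382.6,  80.4]), array([603.2, -11.7,  12. ]))]
carrier_long []
shutter_knob [(0.92, array([254.1,  46.5]), array([624.2, 104.5,  72. ]))]
```

View pics/w2.png

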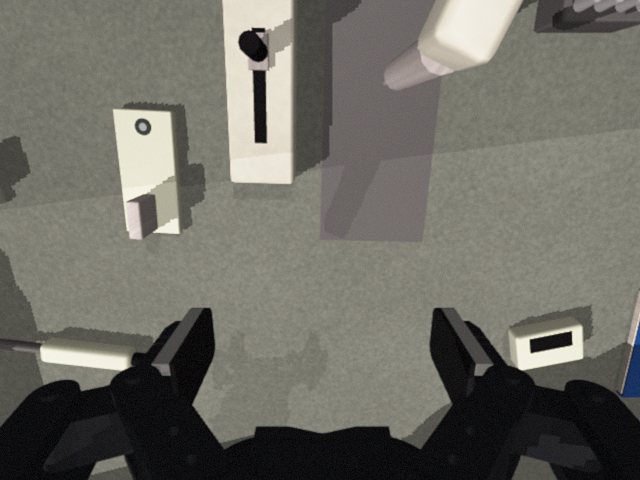

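Now the knob is at (254,46), the short carrier's spot at (143,127) and its grip at about (140,215). The needle is hidden behind the barrel, so I look from the left side too.

Request:
send_rows(plan=[0,-55,0,0,0,0,-1,0,-55,0,0,0,0,-1,0,-42,0,0,0,0,-1,0,0,0,0,0,0,-1,0,0,0,0,0,0,-1])

```text
clock: 5.42
eef_pos: [489.5, 200.5, 299.2]
tool_rot: [[1.0, 0.001, -0.0], [0.001, -1.0, -0.0], [-0.0, 0.0, -1.0]]
force: [-0.2, -0.9, 0.0]
finger_gap: 85.2
```

```bash
python3 - <<'E'
from h import *
np.set_printoptions(precision=1,suppress=True)
st()
d=shot('wrist','w3.png');C=Cam(d);np.save('w3.npy',d,allow_pickle=True)
for t,z in [('probe_tip',22),('carrier_short',0),('spot_short',12),('carrier_middle',0),('spot_middle',12),('carrier_long',0),('shutter_knob',72)]: print(t,[(x['confidence'],np.array(x['uv']),C.at(x['uv'],z)) for x in place_of('wrist',t)[:2]])
im=cv2.cvtColor(d['img'],cv2.COLOR_RGB2BGR)
cv2.imwrite('pics/w3z.png',cv2.resize(im[0:200,390:640],None,fx=3,fy=3,interpolation=cv2.INTER_CUBIC))
E
```

```text
t5.42 pos [489.5 200.5 299.2] yaw 0.03 tilt 0.03 F [-0.2 -0.9  0. ] gap 85.2 q [  -8.   10.  -24.  106.    5.   64. -124.]
probe_tip [(0.62, array([539.3,  83.2]), array([599.7,  -9.5,  22. ]))]
carrier_short [(0.85, array([287.2, 207.1]), array([471.4, 241. ,   0. ]))]
spot_short [(0.6, array([291.2, 126.6]), array([559.1, 233.3,  12. ]))]
carrier_middle [(0.77, array([116.3, 182.9]), array([498.9, 430.1,   0. ])), (0.35, array([289.4, 207.2]), array([471.2, 238.5,   0. ]))]
spot_middle [(0.6, array([71.9, 70.9]), array([611.9, 448.6,  12. ]))]
carrier_long []
shutter_knob [(0.59, array([442. ,  46.4]), array([623.9, 102.6,  72. ]))]
```

View pics/w3.png

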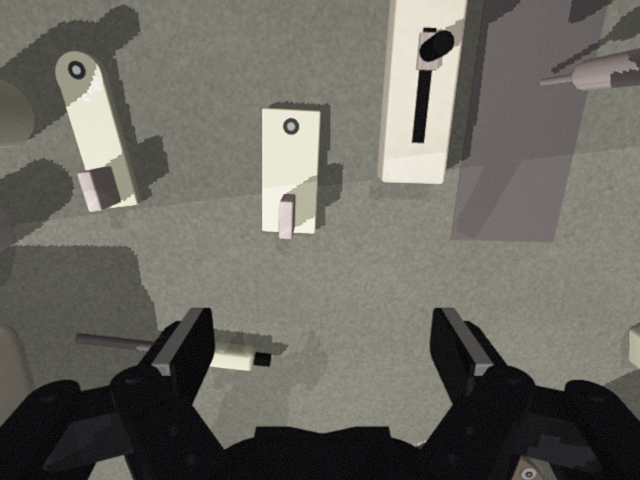

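View pics/w3z.png

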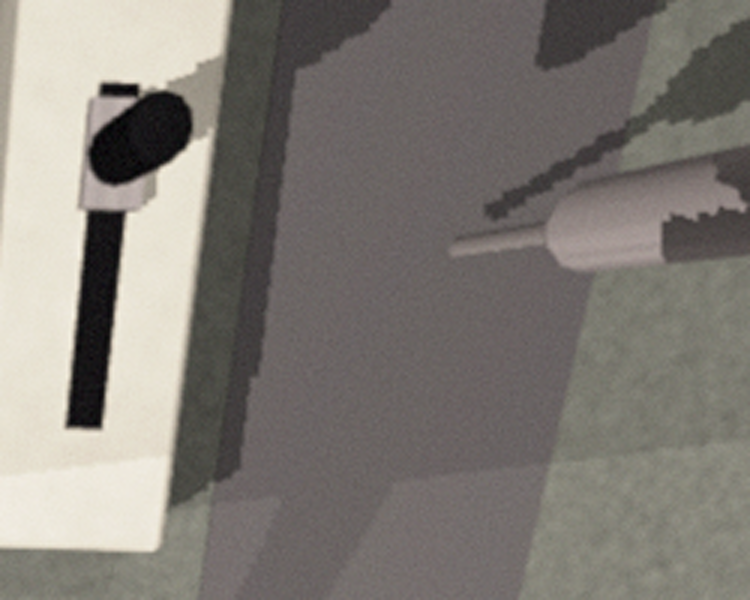

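```bash
python3 - <<'E'
from h import *
np.set_printoptions(precision=1,suppress=True)
d=np.load('w3.npy',allow_pickle=True).item();C3=Cam(d)
# w1 camera: pose recon from tool pose offset
R3=np.array(down(0.03)); off=R3.T@(C3.p-np.array([489.5,200.5,299.2])); print('cam off',off)
print('tip w3',C3.at((542,82.6),22))
# w1 pose
import copy
d1=copy.deepcopy(d); R1=np.array([[1,.0062,.0018],[.0062,-1,.001],[.0018,-.001,-1.]])
d1['position']=(np.array([491.7,-196.8,300.0])+R1@off); d1['attitude']=R1@R3.T@C3.R
C1=Cam(d1); print('chk',C1.at((138,83),22),'tip w1',C1.at((134.7,82.2),22))
print('tri',tri([(C3,(542,82.6)),(C1,(134.7,82.2))]))
p=lambda u,v:(390+u/3,v/3)
for nm,uv,z in [('inlayR top',p(652,10),0),('inlayR bot',p(522,590),0),('inlayR corner',(553,241),0),('inlayL corner',(452,239),0),('houseR corner',p(160,550),40),('houseR top',p(231,5),40),('houseL corner',(380,180.5),40),('slot bot L',p(67,428),40),('slot botR',p(101,428),40),('slot top L',p(101,84),40),('slotTopR',p(138,84),40),('knob top',p(160,122),89)]:
    print(nm,C3.at(uv,z)[:2])
E
```

```text
cam off [  79.4   -0.8 -116.1]
tip w3 [600.2 -12.   22. ]
chk [601.8 -15.5  22. ] tip w1 [602.5 -12.4  22. ]
tri [601.4 -12.2  21.7]
inlayR top [673.  -74.3]
inlayR bot [483.3 -70. ]
inlayR corner [430.9 -67.6]
inlayL corner [433.3  50.3]
houseR corner [505.1  79.8]
houseR top [664.3  75. ]
houseL corner [508.  143.5]
slot bot L [544.8 113.9]
slot botR [544.8 102.9]
slot top L [643.8 111.1]
slotTopR [643.8 100.1]
knob top [625.2 106.8]
```

```bash
python3 - <<'E'
from h import *
np.set_printoptions(precision=1,suppress=True)
d=np.load('w3.npy',allow_pickle=True).item();C=Cam(d)
im=cv2.cvtColor(d['img'],cv2.COLOR_RGB2BGR)
cv2.imwrite('pics/w3c.png',cv2.resize(im[40:245,40:340],None,fx=2.6,fy=2.6,interpolation=cv2.INTER_CUBIC))
E
```

```text
(no output)
```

View pics/w3c.png

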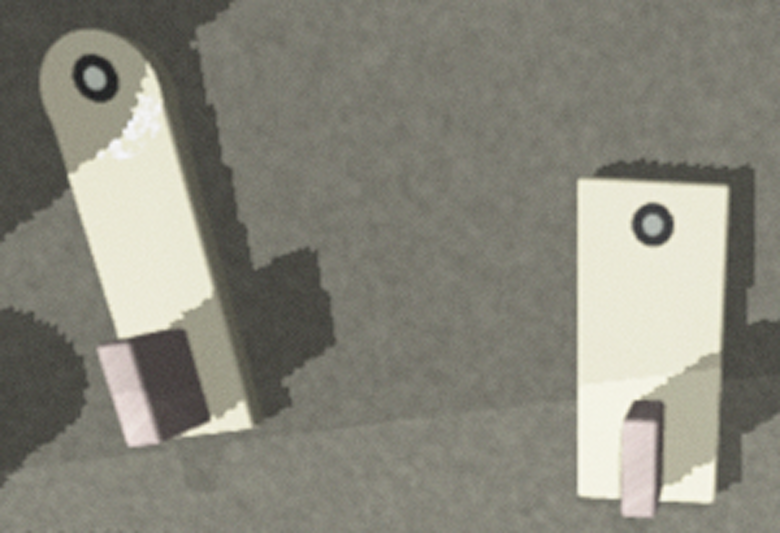

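```bash
cat >> h.py <<'E'
from scipy.optimize import least_squares
GEO=dict(short=(107,30,90),middle=(132,23,115),long=(157,17,140))
def model(kind):
    n,w,s=GEO[kind]
    return dict(spot=(s,0,12),nl=(n,w,12),nr=(n,-w,12),rl=(-25,w,12),rr=(-25,-w,12),gfl=(20,7,52),gfr=(20,-7,52),grl=(-20,7,52),grr=(-20,-7,52))
def fitc(C,kind,obs,x0):
    M=model(kind)
    def f(x):
        c,s=np.cos(x[2]),np.sin(x[2]);r=[]
        for k,uv in obs.items():
            a=M[k];P=[x[0]+c*a[0]-s*a[1],x[1]+s*a[0]+c*a[1],a[2]]
            r+=list(C.proj(P)-uv)
        return r
    s=least_squares(f,[x0[0],x0[1],np.radians(x0[2])],loss='soft_l1')
    x=s.x; n,w,sp=GEO[kind]
    print(kind,'grip',np.round(x[:2],1),'yaw %.2f'%np.degrees(x[2]),'spot',np.round([x[0]+np.cos(x[2])*sp,x[1]+np.sin(x[2])*sp],1),'res',np.round(f(x),1))
    return x
E
python3 - <<'E'
from h import *
d=np.load('w3.npy',allow_pickle=True).item();C=Cam(d)
p=lambda u,v:np.array((40+u/2.6,40+v/2.6))
fitc(C,'short',dict(spot=p(653,224),nl=p(578,180),nr=p(728,185),rl=p(578,497),rr=p(713,502),gfl=p(622,420),gfr=p(657,420),grr=p(655,517),grl=p(622,515)),(466,240,-4))
fitc(C,'middle',dict(spot=p(96,77),rr=p(253,424),gfl=p(98,347),gfr=p(128,343),grr=p(160,440),grl=p(128,446)),(505,425,13))
E
```

```text
short grip [469.6 238. ] yaw -2.78 spot [559.5 233.6] res [-0.2  0.  -0.6 -2.   0.8 -0.9 -0.4  0.4  1.   0.9 -0.3 -0.7  0.5 -0.1
  0.3  1.1 -0.8  1.2]
middle grip [499.1 429.4] yaw 7.00 spot [613.2 443.5] res [-0.1 -0.2  0.8  1.4 -2.  -1.4  0.5 -1.6  0.7  1.3 -0.6  0.6]
```

Both poses fit to about 1 px. I turn the tool 180° so the wrist camera stays clear of the probe, and go over the short carrier.

Request:
send_rows(plan=[0,0,0,0,0,-10.4,-1,0,0,0,0,0,-10.4,-1,0,0,0,0,0,-10.4,-1,0,0,0,0,0,-10.4,-1,0,0,0,0,0,-10.4,-1])

```text
clock: 6.45
eef_pos: [489.5, 200.8, 299.4]
tool_rot: [[0.611, 0.792, 0.0], [0.792, -0.611, 0.0], [0.0, 0.0, -1.0]]
force: [-0.3, 0.4, 0.3]
finger_gap: 85.5
```

Request:
send_rows(plan=[0,0,0,0,0,-10.4,-1,0,0,0,0,0,-10.4,-1,0,0,0,0,0,-10.4,-1,0,0,0,0,0,-10.4,-1,0,0,0,0,0,-10.4,-1])

```text
clock: 7.08
eef_pos: [489.5, 200.8, 299.4]
tool_rot: [[-0.248, 0.969, 0.0], [0.969, 0.248, 0.0], [0.0, 0.0, -1.0]]
force: [0.5, 0.5, 0.2]
finger_gap: 85.5
```

Request:
send_rows(plan=[0,0,0,0,0,-10.4,-1,0,0,0,0,0,-10.4,-1,0,0,0,0,0,-10.4,-1,0,0,0,0,0,-10.4,-1,0,0,0,0,0,-10.4,-1])

```text
clock: 7.7
eef_pos: [489.5, 200.8, 299.4]
tool_rot: [[-0.916, 0.401, 0.0], [0.401, 0.916, -0.0], [-0.0, 0.0, -1.0]]
force: [0.4, 0.1, -0.8]
finger_gap: 85.6
```

Request:
send_rows(plan=[0,0,0,0,0,-10.4,-1,0,0,0,0,0,-10.4,-1,0,0,0,0,0,0,-1])

```text
clock: 8.07
eef_pos: [489.6, 200.7, 299.3]
tool_rot: [[-0.998, 0.056, -0.0], [0.056, 0.998, 0.0], [0.0, 0.0, -1.0]]
force: [-0.3, 0.1, -0.8]
finger_gap: 85.1
```

```bash
python3 - <<'E'
from h import *
np.set_printoptions(precision=1,suppress=True)
plan([469.6,238,110],177.2,5)
d=shot('wrist','w4.png')
E
```

```text
t8.07 pos [489.6 200.7 299.3] yaw 176.76 tilt 0.01 F [-0.3  0.1 -0.8] gap 85.1 q [ 11.  13. -46. 106.  10.  66.  48.]
[4.4, 7.2, 37.9] [0.0, -0.0, -0.09]
[4.4, 7.2, 37.9] [0.0, -0.0, -0.09]
[4.4, 7.2, 37.9] [0.0, -0.0, -0.09]
[4.4, 7.2, 37.9] [0.0, -0.0, -0.09]
[4.4, 7.2, 37.9] [0.0, -0.0, -0.09]
```

View pics/w4.png

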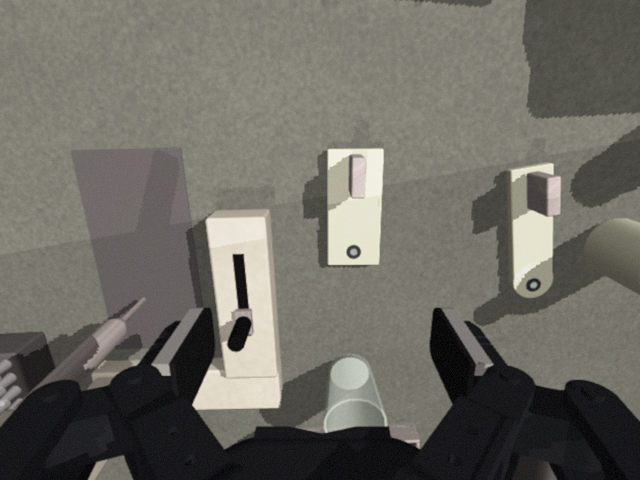

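The flipped view shows everything: probe tip at (144,299), short spot at (353,252), middle spot at (533,285). I refit from here to cancel camera bias.

```bash
python3 - <<'E'
from h import *
np.set_printoptions(precision=1,suppress=True)
d=read_camera('wrist');np.save('w4.npy',d,allow_pickle=True)
im=cv2.cvtColor(d['img'],cv2.COLOR_RGB2BGR)
a=cv2.resize(im[130:280,300:430],None,fx=3,fy=3,interpolation=cv2.INTER_CUBIC)
b=cv2.resize(im[230:380,90:220],None,fx=3,fy=3,interpolation=cv2.INTER_CUBIC)
cv2.imwrite('pics/w4z.png',np.hstack([a,b]))
E
```

```text
(no output)
```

View pics/w4z.png

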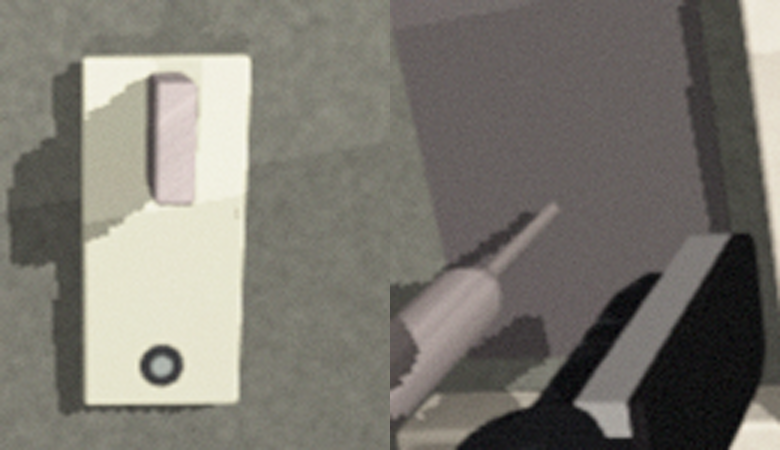

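```bash
python3 - <<'E'
from h import *
np.set_printoptions(precision=1,suppress=True)
d=np.load('w4.npy',allow_pickle=True).item();C=Cam(d)
p=lambda u,v:np.array((300+u/3,130+v/3))
fitc(C,'short',dict(spot=p(161,365),rr=p(83,57),rl=p(250,56),nr=p(86,402),nl=p(238,402),grl=p(195,84),grr=p(155,82),gfr=p(158,204),gfl=p(196,204)),(466,240,-4))
print('tip',C.at((90+(555-390)/3,230+208/3),22))
E
```

```text
short grip [469.5 238.7] yaw -2.68 spot [559.4 234.5] res [ 0.4 -0.1 -0.9 -0.3  0.7 -0.7 -0.8  1.7  0.5  1.   1.3 -1.1 -0.1 -0.2
 -1.5  0.5  0.1  0.3]
tip [599.9 -10.6  22. ]
```

Request:
send_rows(plan=[5.5,9,47,0,0,-0.1,-1,5.5,9,47,0,0,-0.1,-1,5.5,9,47,0,0,-0.1,-1,5.4,9.4,48,0,0,-0.1,-1,0,0,0,0,0,0,-1])

```text
clock: 8.8
eef_pos: [467.5, 238.3, 107.9]
tool_rot: [[-0.999, 0.049, -0.005], [0.049, 0.999, -0.002], [0.005, -0.002, -1.0]]
force: [1.0, 0.5, 0.8]
finger_gap: 85.2
```

```bash
python3 - <<'E'
from h import *
plan([469.6,238.4,42],177.3,3)
E
```

```text
t8.80 pos [467.5 238.3 107.9] yaw 177.18 tilt 0.30 F [1.  0.5 0.8] gap 85.2 q [ -0.  27. -41. 116.  25.  46.  31.]
[-0.8, 0.1, 22.0] [-0.04, -0.09, -0.04]
[-0.8, 0.1, 22.0] [-0.04, -0.09, -0.04]
[-0.7, 0.1, 22.0] [-0.04, -0.09, -0.04]
```

Request:
send_rows(plan=[0,0,28,0,0,0,-1,0,0,28,0,0,0,-1,0,0,12,0,0,0,-1,0,0,0,0,0,0,-1,0,0,0,0,0,0,-1])

```text
clock: 9.43
eef_pos: [470.3, 238.8, 43.7]
tool_rot: [[-0.999, 0.049, 0.002], [0.049, 0.999, 0.001], [-0.002, 0.001, -1.0]]
force: [0.9, 0.3, 0.1]
finger_gap: 85.6
```

```bash
python3 - <<'E'
from h import *
st(); shot('wrist','w5.png')
E
```

```text
t9.43 pos [470.3 238.8  43.7] yaw 177.20 tilt 0.10 F [0.9 0.3 0.1] gap 85.6 q [ -4.  32. -37. 118.  31.  39.  26.]
```

View pics/w5.png

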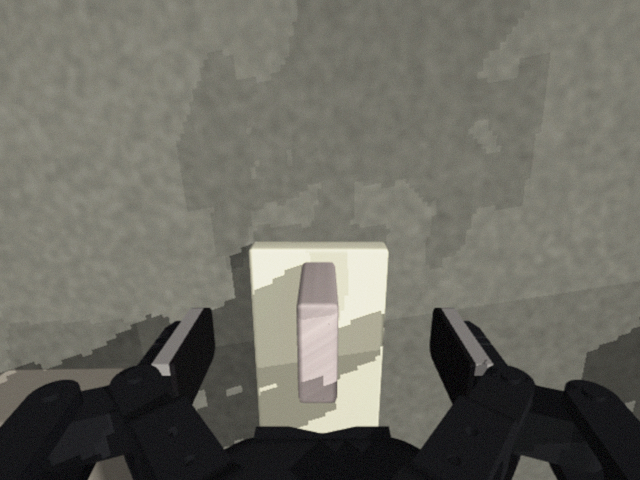

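Grip is centred between the fingers, image column about 318. Closing.

Request:
send_rows(plan=[0,0,0,0,0,0,1,0,0,0,0,0,0,1,0,0,0,0,0,0,1,0,0,0,0,0,0,1,0,0,0,0,0,0,1])

```text
clock: 10.1
eef_pos: [469.6, 238.5, 42.5]
tool_rot: [[-0.999, 0.048, 0.0], [0.048, 0.999, -0.0], [-0.0, 0.0, -1.0]]
force: [-0.3, -1.6, 5.4]
finger_gap: 13.4
```

Request:
send_rows(plan=[0,0,-20,0,0,0,1,0,0,-20,0,0,0,1,0,0,0,0,0,0,1,0,0,0,0,0,0,1])

```text
clock: 10.6
eef_pos: [469.6, 238.2, 82.6]
tool_rot: [[-0.999, 0.049, 0.001], [0.049, 0.999, -0.0], [-0.001, -0.0, -1.0]]
force: [-0.7, -0.8, -3.2]
finger_gap: 13.4
```

```bash
python3 - <<'E'
from h import *
st(); d=shot('wrist','w6.png')
E
```

```text
t10.60 pos [469.6 238.2  82.6] yaw 177.22 tilt 0.03 F [-0.7 -0.8 -3.2] gap 13.4 q [ -1.  29. -40. 117.  27.  43.  29.]
```

View pics/w6.png

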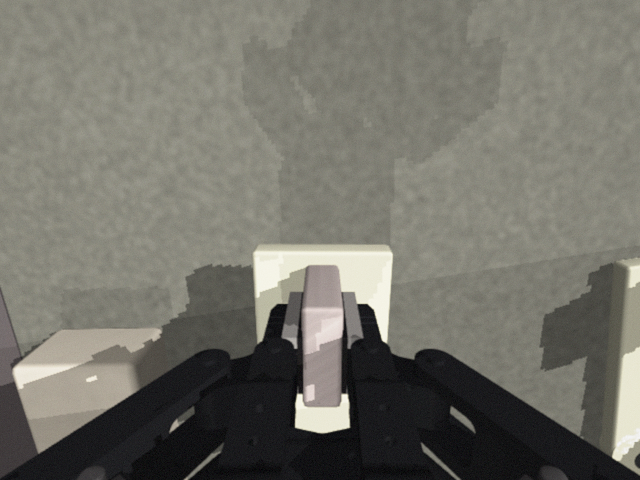

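```bash
python3 - <<'E'
from h import *
plan([443,238,152],178.4,2)
print(); plan([443,-7.3,152],178.4,5,[443,238,152],down(178.4))
E
```

```text
t10.65 pos [469.4 238.2  82.2] yaw 177.23 tilt 0.01 F [ 0.1  0.  -2.5] gap 13.1 q [ -1.  29. -40. 117.  27.  43.  29.]
[13.2, -0.7, -34.9] [-0.01, -0.0, -0.59]
[13.2, -0.6, -34.9] [-0.01, -0.0, -0.59]

t10.65 pos [469.4 238.2  82.2] yaw 177.23 tilt 0.01 F [ 0.1  0.  -2.5] gap 13.1 q [ -1.  29. -40. 117.  27.  43.  29.]
[-1.4, -49.0, 0.0] [0.0, 0.0, 0.0]
[-1.4, -49.0, 0.0] [0.0, 0.0, 0.0]
[-1.4, -49.0, 0.0] [0.0, 0.0, 0.0]
[-1.4, -49.0, 0.0] [0.0, 0.0, 0.0]
[-1.4, -49.0, 0.0] [0.0, 0.0, 0.0]
```

Request:
send_rows(plan=[13,-0.6,-35,0,0,-0.6,1,13,-0.6,-35,0,0,-0.6,1,-1,-25,0,0,0,0,1,-1.4,-40,0,0,0,0,1,-1.4,-40,0,0,0,0,1])

```text
clock: 11.28
eef_pos: [444.0, 132.2, 151.9]
tool_rot: [[-1.0, 0.027, -0.001], [0.027, 1.0, -0.0], [0.001, -0.0, -1.0]]
force: [0.0, -0.5, -2.9]
finger_gap: 13.2
```

Request:
send_rows(plan=[-1.4,-40,0,0,0,0,1,-1.4,-40,0,0,0,0,1,-1,-40,0,0,0,0,1,-1,-20,0,0,0,0,1,0,0,0,0,0,0,1])

```text
clock: 11.9
eef_pos: [445.0, -8.2, 151.9]
tool_rot: [[-1.0, 0.03, -0.001], [0.03, 1.0, -0.0], [0.001, -0.0, -1.0]]
force: [-0.2, 0.9, -3.3]
finger_gap: 13.5
```

```bash
python3 - <<'E'
from h import *
plan([443,-7.3,44.5],178.4,5)
E
```

```text
t11.90 pos [445.   -8.2 151.9] yaw 178.29 tilt 0.06 F [-0.2  0.9 -3.3] gap 13.5 q [ 31.  15. -42. 124.  14.  45.  67.]
[0.4, 0.2, 21.5] [-0.0, -0.01, -0.02]
[0.4, 0.2, 21.5] [-0.0, -0.01, -0.02]
[0.4, 0.2, 21.5] [-0.0, -0.01, -0.02]
[0.4, 0.2, 21.5] [-0.0, -0.01, -0.02]
[0.4, 0.2, 21.5] [-0.0, -0.01, -0.02]
```

Request:
send_rows(plan=[0,0,30,0,0,0,1,0,0,35,0,0,0,1,0,0,30,0,0,0,1,0,0,13,0,0,0,1,0,0,0,0,0,0,1])

```text
clock: 12.52
eef_pos: [445.2, -5.9, 43.9]
tool_rot: [[-1.0, 0.026, -0.001], [0.026, 1.0, 0.001], [0.001, 0.0, -1.0]]
force: [-0.0, 0.7, -2.7]
finger_gap: 13.2
```

```bash
python3 - <<'E'
from h import *
np.set_printoptions(precision=1,suppress=True)
t=np.array([600.8,-11.7]);y=np.radians(-1.6)
g=t-90*np.array([np.cos(y),np.sin(y)]);print(g)
plan([g[0],g[1],43.5],178.4,4)
for c,(a,b,e,f) in dict(scene=(200,340,260,440),side=(180,300,220,400)).items():
    d=read_camera(c);im=cv2.cvtColor(d['img'],cv2.COLOR_RGB2BGR)[a:b,e:f]
    cv2.imwrite(f'pics/{c}1.png',cv2.resize(im,None,fx=4,fy=4,interpolation=cv2.INTER_CUBIC))
shot('wrist','w7.png')
E
```

```text
[510.8  -9.2]
t12.53 pos [445.2  -5.9  43.9] yaw 178.51 tilt 0.07 F [-0.   0.7 -2.7] gap 13.2 q [ 23.  26. -35. 128.  28.  33.  55.]
[-16.4, -0.4, 0.1] [0.01, -0.02, 0.03]
[-16.4, -0.4, 0.1] [0.01, -0.02, 0.03]
[-16.4, -0.4, 0.1] [0.01, -0.02, 0.03]
[-16.4, -0.4, 0.1] [0.01, -0.02, 0.03]
```

View pics/scene1.png

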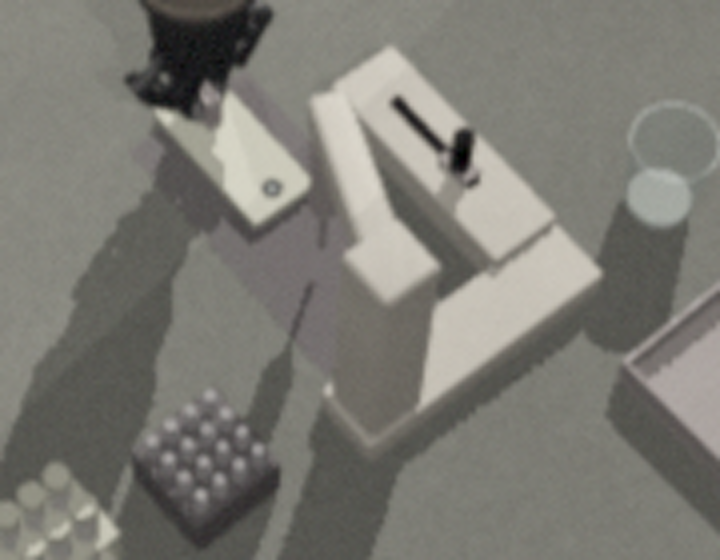

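View pics/side1.png

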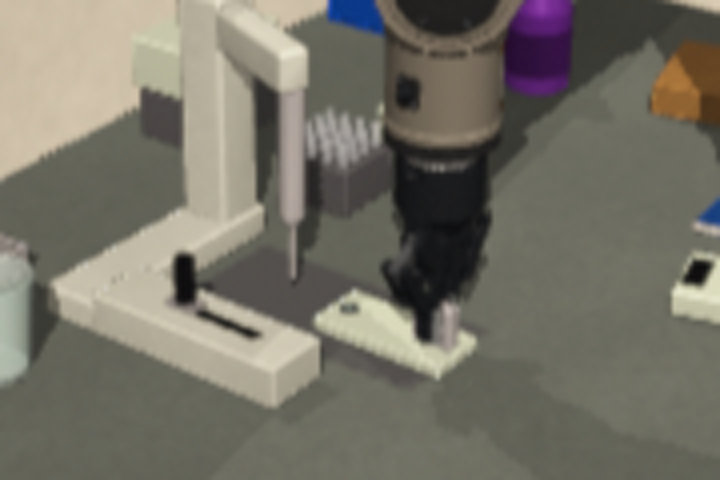

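View pics/w7.png

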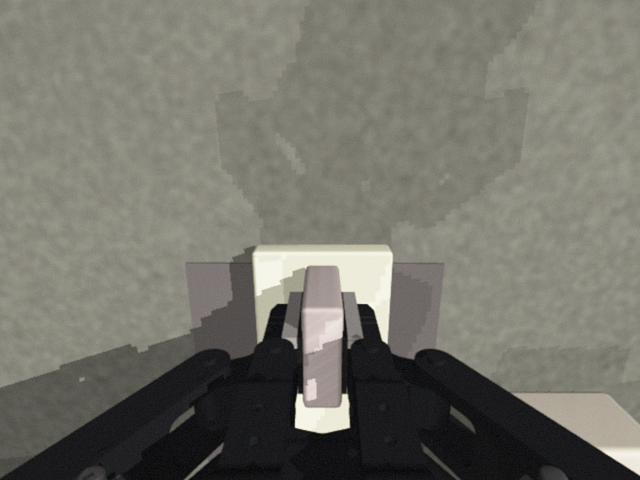

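Still held the same way, aligned with the inlay and in front of the needle. Sliding in.

Request:
send_rows(plan=[-18,-0.4,0,0,0,0,1,-18,-0.4,0,0,0,0,1,-18,-0.4,0,0,0,0,1,-11.6,-0.4,0,0,0,0,1,0,0,0,0,0,0,1])

```text
clock: 13.3
eef_pos: [511.4, -10.1, 44.6]
tool_rot: [[-1.0, 0.028, 0.001], [0.028, 1.0, 0.0], [-0.001, 0.0, -1.0]]
force: [-0.3, -0.4, -2.5]
finger_gap: 13.4
```

Request:
send_rows(plan=[0,0,0.8,0,0,0,1,0,0,0,0,0,0,1])

```text
clock: 13.55
eef_pos: [510.3, -10.2, 43.5]
tool_rot: [[-1.0, 0.027, -0.0], [0.027, 1.0, -0.0], [0.0, -0.0, -1.0]]
force: [0.3, 0.9, -2.0]
finger_gap: 13.3
```

```bash
python3 - <<'E'
from h import *
st()
for c,(a,b,e,f) in dict(scene=(220,320,300,420),side=(210,290,240,340)).items():
    d=read_camera(c);im=cv2.cvtColor(d['img'],cv2.COLOR_RGB2BGR)[a:b,e:f]
    cv2.imwrite(f'pics/{c}2.png',cv2.resize(im,None,fx=6,fy=6,interpolation=cv2.INTER_CUBIC))
    np.save(c+'2.npy',d,allow_pickle=True)
E
```

```text
t13.55 pos [510.3 -10.2  43.5] yaw 178.45 tilt 0.03 F [ 0.3  0.9 -2. ] gap 13.3 q [ 22.  31. -34. 120.  28.  37.  57.]
```

View pics/scene2.png

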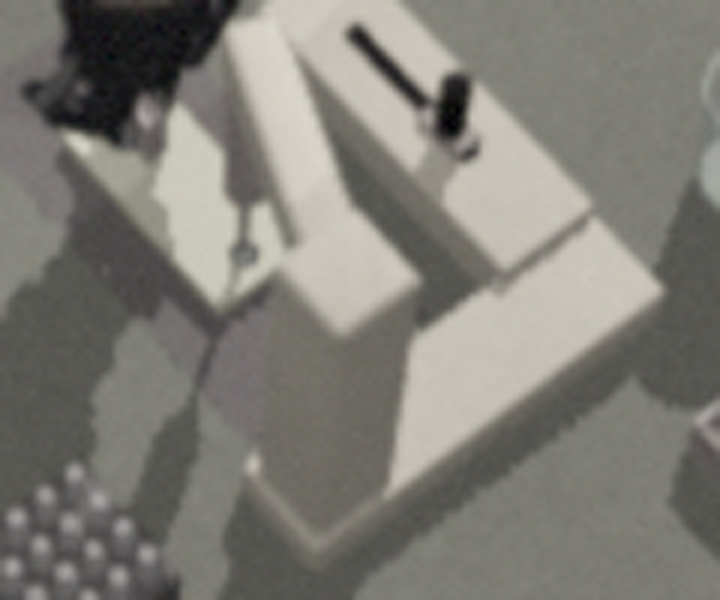

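View pics/side2.png

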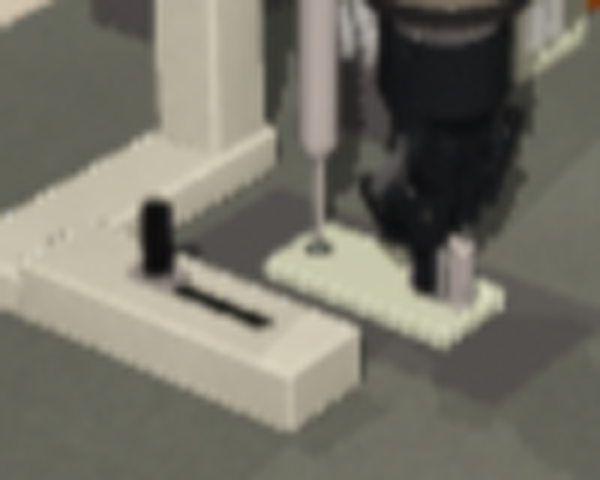

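Spot sits under the needle in both views: side (319,247), directly below the needle at (320,236). Settle onto the bench and open.

Request:
send_rows(plan=[-0.3,0.8,0.6,0,0,0,1,0,0,0.6,0,0,0,1,0,0,0,0,0,0,1])

```text
clock: 14.02
eef_pos: [511.3, -9.3, 42.3]
tool_rot: [[-1.0, 0.027, -0.0], [0.027, 1.0, 0.0], [0.0, 0.0, -1.0]]
force: [0.4, -0.2, -2.3]
finger_gap: 13.5
```

```bash
python3 - <<'E'
from h import *
st()
E
```

```text
t14.03 pos [511.3  -9.3  42.3] yaw 178.44 tilt 0.01 F [ 0.4 -0.2 -2.3] gap 13.5 q [ 22.  31. -34. 120.  28.  37.  57.]
```

Request:
send_rows(plan=[0,0,0.6,0,0,0,1,0,0,0,0,0,0,1])

```text
clock: 14.28
eef_pos: [511.3, -9.3, 42.2]
tool_rot: [[-1.0, 0.027, 0.0], [0.027, 1.0, -0.0], [-0.0, -0.0, -1.0]]
force: [-4.0, 0.2, 11.5]
finger_gap: 13.2
```

Request:
send_rows(plan=[0,0,0,0,0,0,0.3,0,0,0,0,0,0,-0.2,0,0,0,0,0,0,-1,0,0,0,0,0,0,-1,0,0,0,0,0,0,-1])

```text
clock: 14.9
eef_pos: [511.3, -9.3, 41.7]
tool_rot: [[-1.0, 0.027, -0.0], [0.027, 1.0, 0.0], [0.0, 0.0, -1.0]]
force: [-0.1, -0.6, -0.1]
finger_gap: 85.4
```

Request:
send_rows(plan=[0,0,-30,0,0,0,-1,0,0,-50,0,0,0,-1,0,0,-50,0,0,0,-1,0,0,-30,0,0,0,-1,0,0,0,0,0,0,-1])

```text
clock: 15.52
eef_pos: [512.4, -9.4, 203.9]
tool_rot: [[-1.0, 0.028, 0.004], [0.028, 1.0, -0.001], [-0.004, -0.001, -1.0]]
force: [0.8, -0.4, -0.5]
finger_gap: 85.5
```

```bash
python3 - <<'E'
from h import *
st()
d=read_camera('side');im=cv2.cvtColor(d['img'],cv2.COLOR_RGB2BGR)[210:290,240:340]
a=cv2.resize(im,None,fx=6,fy=6,interpolation=cv2.INTER_CUBIC)
cv2.imwrite('pics/side3.png',a)
shot('wrist','w8.png')
E
```

```text
t15.53 pos [512.4  -9.4 203.9] yaw 178.41 tilt 0.23 F [ 0.8 -0.4 -0.5] gap 85.5 q [ 31.  17. -43. 114.  14.  54.  69.]
```

View pics/side3.png

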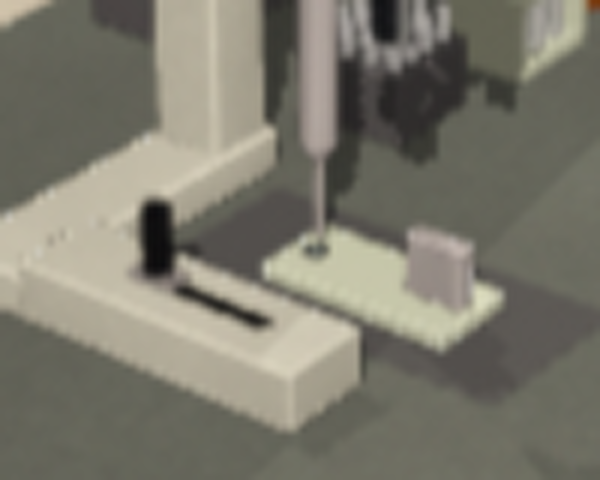

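View pics/w8.png

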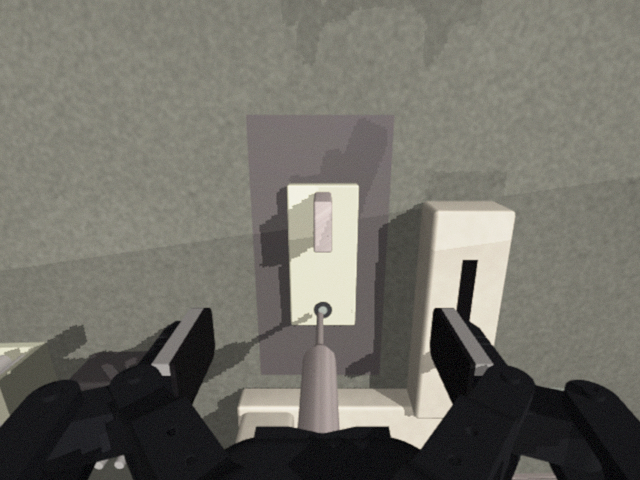

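Flat view along the reader: spot ring at (322,310), needle end at about (321,311). I measure both.

```bash
python3 - <<'E'
from h import *
np.set_printoptions(precision=1,suppress=True)
d=read_camera('wrist');np.save('w8.npy',d,allow_pickle=True);C=Cam(d)
im=cv2.cvtColor(d['img'],cv2.COLOR_RGB2BGR)
cv2.imwrite('pics/w8z.png',cv2.resize(im[285:345,280:360],None,fx=9,fy=9,interpolation=cv2.INTER_CUBIC))
for t,z in [('probe_tip',22),('spot_short',12)]:
  print(t,[(x['confidence'],x['uv'],C.at(x['uv'],z)) for x in place_of('wrist',t)[:2]])
E
```

```text
probe_tip [(0.93, [316.1, 317.1], array([601.5, -16.3,  22. ]))]
spot_short []
```

View pics/w8z.png

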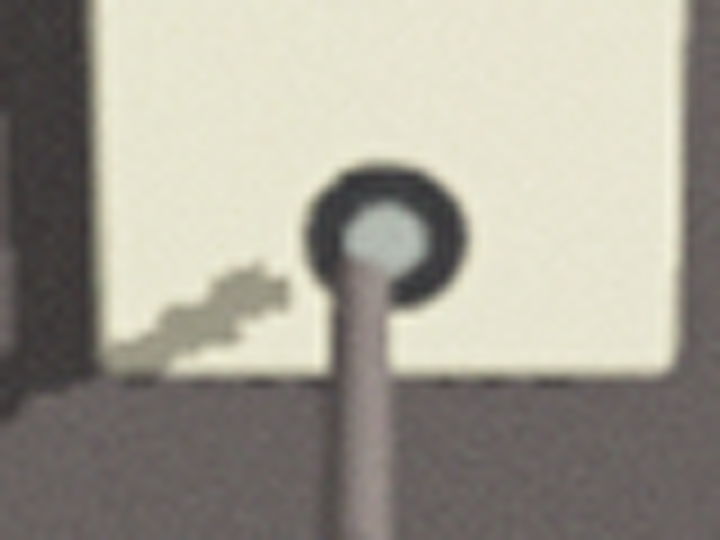

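```bash
python3 - <<'E'
from h import *
np.set_printoptions(precision=1,suppress=True)
C=Cam(np.load('w8.npy',allow_pickle=True).item())
t=C.at((280+366/9,285+280/9),22); s=C.at((280+387/9,285+236/9),12); print(t,s,t-s,C.p)
P=np.array([600.8,-11.7])
for dx in (0,): print(C.proj([600.8,-11.7,22]),C.proj([600.8-3,-11.7,22]))
E
```

```text
[600.7 -12.2  22. ] [601.4 -10.1  12. ] [-0.7 -2.1 10. ] [433.1  -6.6 317.6]
[321.3 316.2] [321.2 313.2]
```

```bash
python3 - <<'E'
from h import *
d=np.load('w8.npy',allow_pickle=True).item()
im=cv2.cvtColor(d['img'],cv2.COLOR_RGB2BGR)
cv2.imwrite('pics/w8y.png',cv2.resize(im[170:340,270:380],None,fx=3.5,fy=3.5,interpolation=cv2.INTER_CUBIC))
E
```

```text
(no output)
```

View pics/w8y.png

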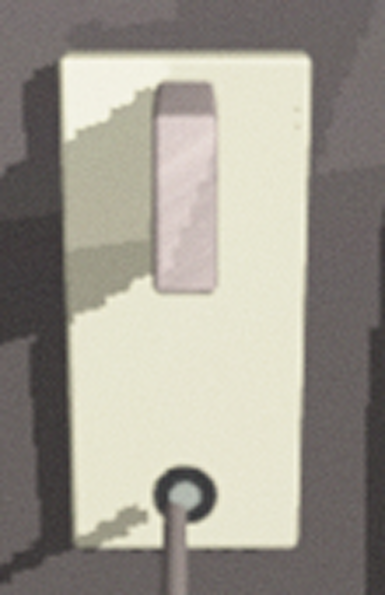

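```bash
python3 - <<'E'
from h import *
C=Cam(np.load('w8.npy',allow_pickle=True).item())
p=lambda u,v:np.array((270+u/3.5,170+v/3.5))
fitc(C,'short',dict(spot=p(185,494),rr=p(60,58),rl=p(311,58),nr=p(76,548),nl=p(299,547),grl=p(215,115),grr=p(155,115),gfr=p(157,292),gfl=p(217,292)),(511,-9,-2))
E
```

```text
short grip [511.3  -7.7] yaw -1.41 spot [601.3  -9.9] res [ 0.4 -0.  -0.9 -0.7  0.7 -1.  -0.8  1.1  0.3  1.1  1.4 -0.6 -0.9 -0.6
 -0.9  0.9  0.6  0.9]
```

The same view shows a net lateral error of about 2 mm, so I regrasp and shift it by 2 mm.

Request:
send_rows(plan=[0,0,50,0,0,0,-1,0,0,50,0,0,0,-1,0,0,40,0,0,0,-1,0,0,20,0,0,0,-1,0,0,0,0,0,0,-1])

```text
clock: 16.4
eef_pos: [510.6, -9.0, 40.8]
tool_rot: [[-1.0, 0.027, -0.002], [0.027, 1.0, 0.0], [0.002, 0.0, -1.0]]
force: [-0.6, 0.2, 0.4]
finger_gap: 85.2
```

Request:
send_rows(plan=[0,0,0,0,0,0,1,0,0,0,0,0,0,1,0,0,0,0,0,0,1,0,0,0,0,0,0,1,0,0,0,0,0,0,1])

```text
clock: 17.02
eef_pos: [511.5, -9.5, 42.3]
tool_rot: [[-1.0, 0.027, 0.001], [0.027, 1.0, -0.0], [-0.001, -0.0, -1.0]]
force: [-2.3, -0.2, 8.6]
finger_gap: 13.4
```

Request:
send_rows(plan=[0.3,-1,0,0,0,0,1,0.2,-1.1,0,0,0,0,1,0,0,0,0,0,0,1,0,0,0,0,0,0,-1,0,0,0,0,0,0,-1])

```text
clock: 17.65
eef_pos: [510.6, -11.6, 41.7]
tool_rot: [[-1.0, 0.027, -0.0], [0.027, 1.0, -0.0], [0.0, -0.0, -1.0]]
force: [0.5, 0.6, -0.7]
finger_gap: 49.2
```

Request:
send_rows(plan=[0,0,0,0,0,0,-1,0,0,-50,0,0,0,-1,0,0,-55,0,0,0,-1,0,0,-55,0,0,0,-1,0,0,0,0,0,0,-1])

```text
clock: 18.27
eef_pos: [512.6, -11.4, 205.5]
tool_rot: [[-1.0, 0.028, 0.006], [0.028, 1.0, -0.001], [-0.006, -0.001, -1.0]]
force: [-0.6, 0.4, -1.4]
finger_gap: 85.2
```

```bash
python3 - <<'E'
from h import *
st()
d=read_camera('wrist');np.save('w9.npy',d,allow_pickle=True);C=Cam(d)
im=cv2.cvtColor(d['img'],cv2.COLOR_RGB2BGR)
cv2.imwrite('pics/w9z.png',cv2.resize(im[285:345,280:360],None,fx=9,fy=9,interpolation=cv2.INTER_CUBIC))
E
```

```text
t18.27 pos [512.6 -11.4 205.5] yaw 178.41 tilt 0.36 F [-0.6  0.4 -1.4] gap 85.2 q [ 32.  17. -44. 114.  15.  54.  69.]
```

View pics/w9z.png

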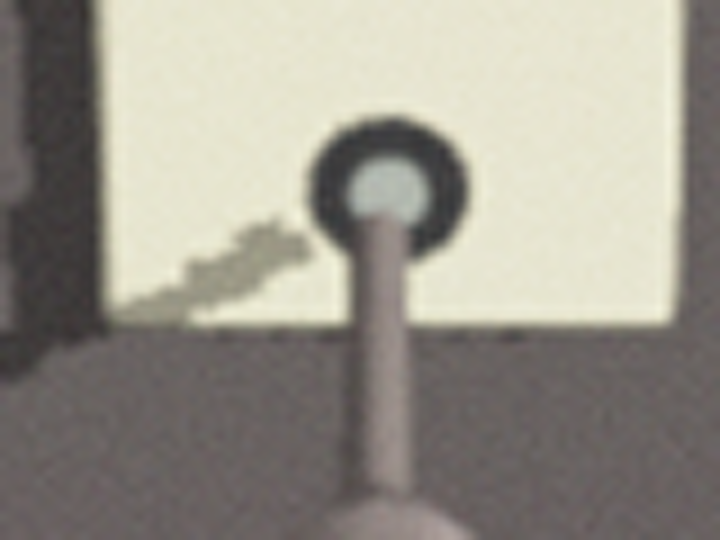

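Lateral offset is now under 1 mm: ring centre (388,190), needle axis at 382 in the 9× zoom. Now the shutter, shifting -110 and +120 in the tool frame, which is aligned with the reader.

Request:
send_rows(plan=[0,40,0,0,0,0,-1,0,40,0,0,0,0,-1,0,40,0,0,0,0,-1,-40,0,0,0,0,0,-1,-40,0,0,0,0,0,-1])

```text
clock: 18.95
eef_pos: [594.3, 106.7, 200.4]
tool_rot: [[-1.0, 0.026, -0.002], [0.026, 1.0, -0.001], [0.002, -0.001, -1.0]]
force: [-0.4, 0.5, 1.3]
finger_gap: 85.8
```

Request:
send_rows(plan=[-30,0,0,0,0,0,-1,0,0,0,0,0,0,-1,0,0,0,0,0,0,-1])

```text
clock: 19.32
eef_pos: [622.9, 105.7, 200.5]
tool_rot: [[-1.0, 0.027, -0.002], [0.027, 1.0, -0.0], [0.002, -0.0, -1.0]]
force: [-0.9, 0.1, -0.5]
finger_gap: 85.4
```

```bash
python3 - <<'E'
from h import *
plan([624.2,105.5,80],178.4,3)
d=shot('wrist','w10.png')
E
```

```text
t19.32 pos [622.9 105.7 200.5] yaw 178.48 tilt 0.12 F [-0.9  0.1 -0.5] gap 85.4 q [ 16.  29. -42.  99.  22.  61.  55.]
[-0.5, -0.1, 40.2] [-0.0, -0.04, 0.03]
[-0.5, -0.1, 40.2] [-0.0, -0.04, 0.03]
[-0.5, -0.1, 40.2] [-0.0, -0.04, 0.03]
```

View pics/w10.png

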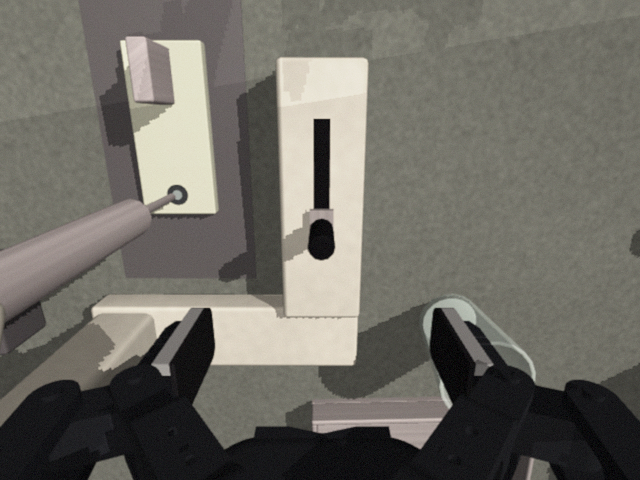

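Knob at (321,238), laterally centred between the fingers. Descending around it.

Request:
send_rows(plan=[-0.5,0,40,0,0,0,-1,-0.5,0,40,0,0,0,-1,0,0,30,0,0,0,-1,0,0,11,0,0,0,-1,0,0,0,0,0,0,-1])

```text
clock: 20.0
eef_pos: [624.6, 105.6, 80.9]
tool_rot: [[-1.0, 0.027, -0.0], [0.027, 1.0, -0.0], [0.0, -0.0, -1.0]]
force: [0.5, 0.7, 0.6]
finger_gap: 85.4
```

```bash
python3 - <<'E'
from h import *
st()
d=shot('wrist','w11.png')
E
```

```text
t20.00 pos [624.6 105.6  80.9] yaw 178.46 tilt 0.03 F [0.5 0.7 0.6] gap 85.4 q [ 12.  37. -38. 103.  29.  50.  50.]
```

View pics/w11.png

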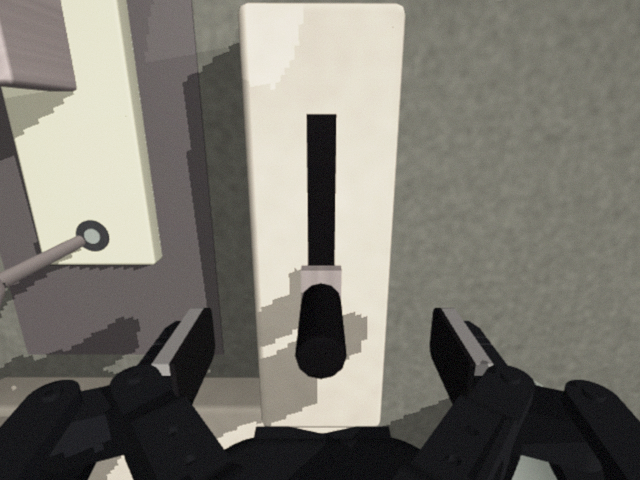

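Knob is between the fingers at (321,335). Grip it.

Request:
send_rows(plan=[0,0,0,0,0,0,1,0,0,0,0,0,0,1,0,0,0,0,0,0,1,0,0,0,0,0,0,1,0,0,0,0,0,0,1])

```text
clock: 20.68
eef_pos: [625.1, 105.2, 81.2]
tool_rot: [[-1.0, 0.028, 0.0], [0.028, 1.0, -0.001], [-0.0, -0.001, -1.0]]
force: [-1.7, -2.1, 7.0]
finger_gap: 16.3
```

Request:
send_rows(plan=[12,0,0,0,0,0,1,14,0,0,0,0,0,1,14,0,0,0,0,0,1,12,0,0,0,0,0,1,5,0,0,0,0,0,1])

```text
clock: 21.3
eef_pos: [568.4, 106.8, 81.2]
tool_rot: [[-1.0, 0.027, 0.002], [0.027, 1.0, 0.0], [-0.002, 0.0, -1.0]]
force: [7.9, -1.0, -2.4]
finger_gap: 16.2
```

```bash
python3 - <<'E'
from h import *
st()
d=shot('wrist','w12.png')
E
```

```text
t21.30 pos [568.4 106.8  81.2] yaw 178.43 tilt 0.12 F [ 7.9 -1.  -2.4] gap 16.2 q [ 13.  33. -39. 111.  28.  46.  47.]
```

View pics/w12.png

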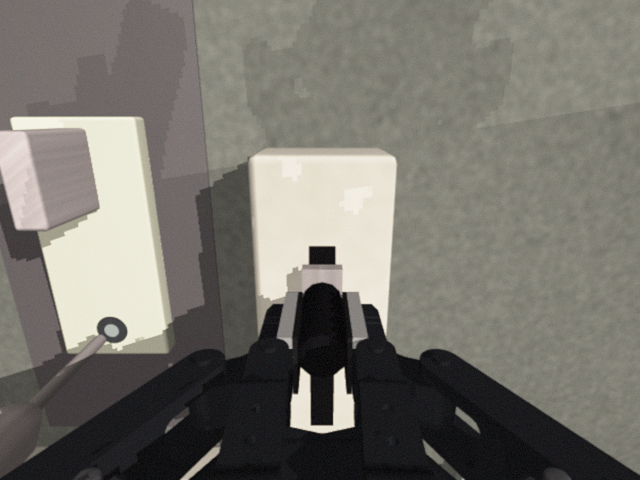

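Knob held, spring force 7.9 N, with a little slot left above the slide. Continue in small steps until the stop shows in the force.

Request:
send_rows(plan=[1.5,0,0,0,0,0,1,1.5,0,0,0,0,0,1,0,0,0,0,0,0,1])

```text
clock: 21.72
eef_pos: [565.8, 106.9, 81.2]
tool_rot: [[-1.0, 0.028, 0.002], [0.028, 1.0, 0.0], [-0.002, 0.0, -1.0]]
force: [6.4, -1.1, -0.8]
finger_gap: 16.2
```

Request:
send_rows(plan=[1,0,0,0,0,0,1,0,0,0,0,0,0,1])

```text
clock: 21.98
eef_pos: [564.9, 106.9, 81.2]
tool_rot: [[-1.0, 0.028, 0.002], [0.028, 1.0, 0.0], [-0.002, 0.0, -1.0]]
force: [7.3, -1.5, -0.2]
finger_gap: 16.6
```

Request:
send_rows(plan=[1,0,0,0,0,0,1,0,0,0,0,0,0,1])

```text
clock: 22.22
eef_pos: [564.7, 106.9, 81.2]
tool_rot: [[-1.0, 0.028, 0.004], [0.028, 1.0, 0.001], [-0.004, 0.001, -1.0]]
force: [12.9, -1.2, -5.4]
finger_gap: 16.4
```

```bash
python3 - <<'E'
from h import *
st()
d=shot('wrist','w13.png')
im=cv2.cvtColor(d['img'],cv2.COLOR_RGB2BGR)
cv2.imwrite('pics/w13z.png',cv2.resize(im[230:440,250:400],None,fx=3,fy=3,interpolation=cv2.INTER_CUBIC))
E
```

```text
t22.23 pos [564.7 106.9  81.2] yaw 178.40 tilt 0.21 F [12.9 -1.2 -5.4] gap 16.4 q [ 13.  33. -39. 111.  28.  46.  47.]
```

View pics/w13z.png

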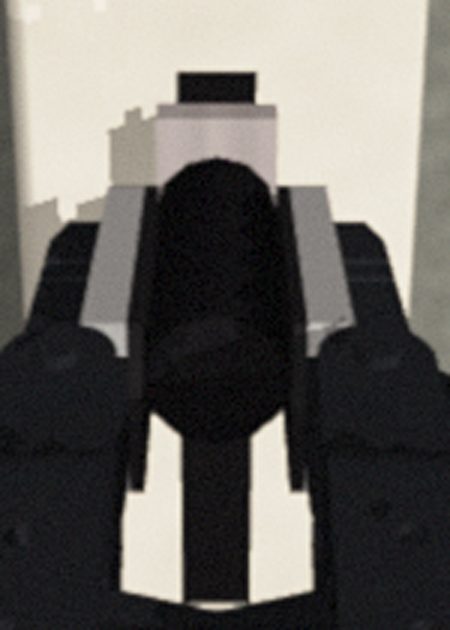

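Force jumped to 12.9 N and motion stopped after 60.4 mm, so it is at the end stop. Letting go.

Request:
send_rows(plan=[0,0,0,0,0,0,-1,0,0,0,0,0,0,-1,0,0,0,0,0,0,-1,0,0,0,0,0,0,-1,0,0,0,0,0,0,-1])

```text
clock: 22.9
eef_pos: [562.9, 107.2, 80.7]
tool_rot: [[-1.0, 0.027, -0.0], [0.027, 1.0, 0.0], [0.0, 0.0, -1.0]]
force: [-0.7, 0.3, -0.8]
finger_gap: 85.3
```

Request:
send_rows(plan=[0,0,-40,0,0,0,-1,0,0,-50,0,0,0,-1,0,0,-35,0,0,0,-1,0,0,0,0,0,0,-1,0,0,0,0,0,0,-1])

```text
clock: 23.52
eef_pos: [562.7, 106.9, 205.2]
tool_rot: [[-1.0, 0.027, -0.0], [0.027, 1.0, -0.0], [0.0, -0.0, -1.0]]
force: [-0.7, -0.2, -0.1]
finger_gap: 85.2
```

```bash
python3 - <<'E'
from h import *
st()
d=shot('wrist','w14.png')
plan([510.8,-11.4,205],178.4,3)
E
```

```text
t23.52 pos [562.7 106.9 205.2] yaw 178.43 tilt 0.03 F [-0.7 -0.2 -0.1] gap 85.2 q [ 18.  24. -44. 106.  19.  58.  54.]
t23.57 pos [562.5 106.9 204.8] yaw 178.43 tilt 0.07 F [-1.3  0.5 -0.4] gap 85.5 q [ 18.  24. -44. 106.  19.  58.  54.]
[16.2, -39.9, -0.0] [-0.01, -0.02, 0.01]
[16.1, -39.9, -0.0] [-0.01, -0.02, 0.01]
[16.1, -39.9, -0.0] [-0.01, -0.02, 0.01]
```

View pics/w14.png

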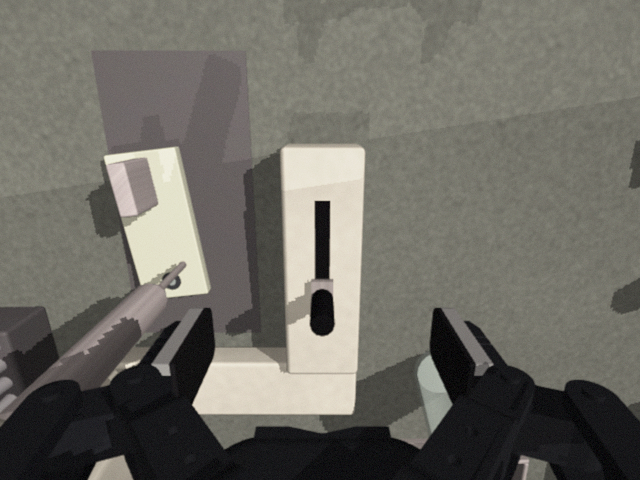

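Shutter is back home, but the carrier has been knocked: the spot is now at (173,282) and the tip at (184,264). I check when that happened, using the full picture taken at the end stop.

View pics/w13.png

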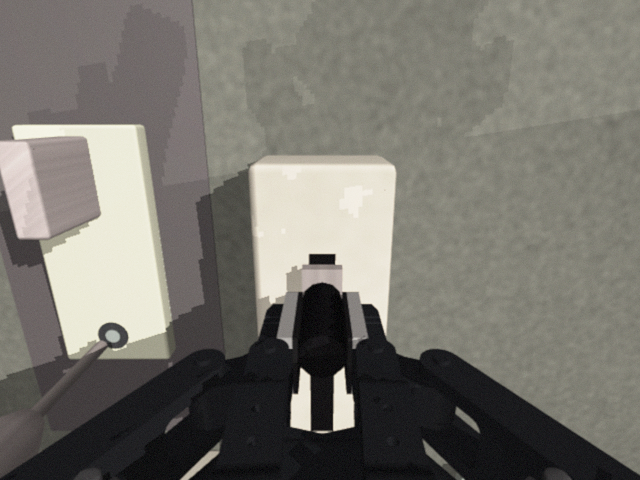

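At the end stop (22.2 s) the spot was still under the tip. The knock came at or after the release, so I can't be sure that reading was valid and will repeat it. First I measure the carrier.

```bash
python3 - <<'E'
from h import *
d=read_camera('wrist');np.save('w15.npy',d,allow_pickle=True)
im=cv2.cvtColor(d['img'],cv2.COLOR_RGB2BGR)
cv2.imwrite('pics/w15z.png',cv2.resize(im[135:310,80:230],None,fx=3.4,fy=3.4,interpolation=cv2.INTER_CUBIC))
E
```

```text
(no output)
```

View pics/w15z.png

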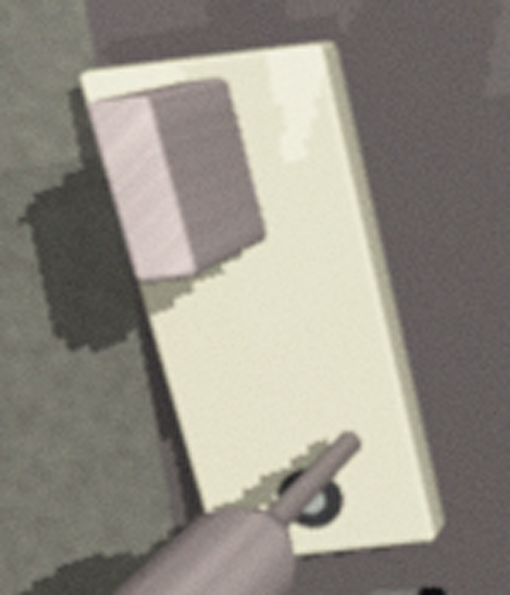

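```bash
python3 - <<'E'
from h import *
C=Cam(np.load('w15.npy',allow_pickle=True).item())
p=lambda u,v:np.array((80+u/3.4,135+v/3.4))
fitc(C,'short',dict(spot=p(313,499),rr=p(82,75),rl=p(331,43),nl=p(434,541),grl=p(150,97),grr=p(93,105),gfr=p(140,277),gfl=p(192,273)),(510,-20,2))
print('tip',C.at(p(346,444),22))
E
```

```text
short grip [531.2 -35.1] yaw 4.19 spot [620.9 -28.5] res [-0.3  0.1 -0.5 -1.7 -0.7  0.   0.7  1.7  1.3 -1.  -1.3 -1.4 -0.3  2.5
  3.   1.8]
tip [601.63239129 -13.24580945  22.        ]
```

Request:
send_rows(plan=[26,0,0,0,0,-2.9,-1,26,0,0,0,0,-2.9,-1,0,0,0,0,0,0,-1])

```text
clock: 24.0
eef_pos: [509.4, 107.1, 205.0]
tool_rot: [[-0.997, -0.075, -0.002], [-0.075, 0.997, -0.001], [0.002, -0.001, -1.0]]
force: [-0.3, 0.2, 1.1]
finger_gap: 85.4
```

```bash
python3 - <<'E'
from h import *
plan([510,-35.7,205],-175.8,3)
E
```

```text
t24.00 pos [509.4 107.1 205. ] yaw -175.69 tilt 0.11 F [-0.3  0.2  1.1] gap 85.4 q [ 21.  19. -48. 112.  17.  56.  60.]
[3.4, -47.5, 0.0] [-0.01, -0.03, 0.04]
[3.3, -47.5, 0.0] [-0.01, -0.03, 0.04]
[3.3, -47.5, 0.0] [-0.01, -0.03, 0.04]
```

Request:
send_rows(plan=[3.4,-47.8,0,0,0,0,-1,3.4,-47.8,0,0,0,0,-1,3.4,-47.8,0,0,0,0,-1,0,0,50,0,0,0,-1,0,0,0,0,0,0,-1])

```text
clock: 24.62
eef_pos: [509.8, -36.8, 153.1]
tool_rot: [[-0.997, -0.073, -0.006], [-0.073, 0.997, 0.002], [0.005, 0.002, -1.0]]
force: [-0.7, 0.2, 0.4]
finger_gap: 85.3
```

```bash
python3 - <<'E'
from h import *
d=shot('wrist','w16.png')
plan([531.2,-36.5,155],-175.8,1)
E
```

```text
t24.68 pos [510.9 -35.9 155. ] yaw -175.73 tilt 0.20 F [ 0.3 -0.1  0.4] gap 85.5 q [ 33.  22. -43. 116.  19.  50.  73.]
[-20.2, -2.1, -0.1] [0.1, -0.17, 0.06]
```

View pics/w16.png

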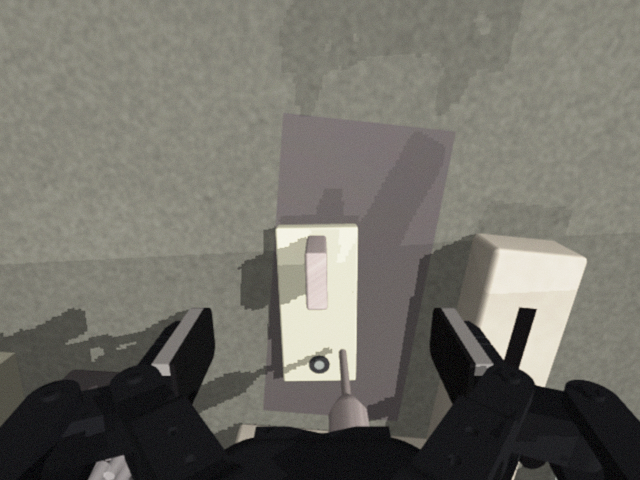

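Request:
send_rows(plan=[-10,-1,0,0,0,0,-1,-10.2,-1.4,20,0,0,0,-1,0,0,45,0,0,0,-1,0,0,40,0,0,0,-1,0,0,8,0,0,0,-1])

```text
clock: 25.3
eef_pos: [532.0, -36.7, 42.0]
tool_rot: [[-0.997, -0.075, -0.001], [-0.075, 0.997, 0.0], [0.001, 0.0, -1.0]]
force: [0.7, 0.0, 0.9]
finger_gap: 85.3
```

```bash
python3 - <<'E'
from h import *
st();d=shot('wrist','w17.png')
E
```

```text
t25.30 pos [532.  -36.7  42. ] yaw -175.70 tilt 0.09 F [0.7 0.  0.9] gap 85.3 q [ 26.  33. -36. 117.  30.  39.  65.]
```

View pics/w17.png

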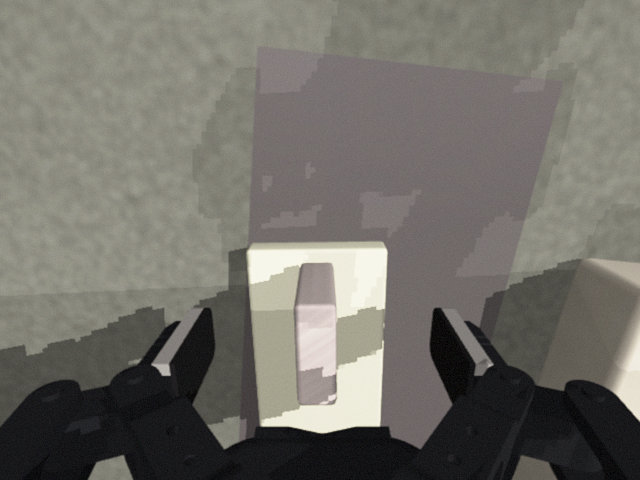

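Grip centred to about 1 mm and at the same rows as in the first grasp. Close, then lift slightly and pull back.

Request:
send_rows(plan=[0,0,0,0,0,0,1,0,0,0,0,0,0,1,0,0,0,0,0,0,1,0,0,0,0,0,0,1,0,0,-1.8,0,0,0,1])

```text
clock: 25.98
eef_pos: [531.6, -37.4, 44.7]
tool_rot: [[-0.997, -0.074, -0.0], [-0.074, 0.997, -0.0], [0.0, -0.0, -1.0]]
force: [0.2, 0.0, -3.1]
finger_gap: 13.5
```

Request:
send_rows(plan=[20,0,0,0,0,0,1,30,0,0,0,0,0,1,30,0,0,0,0,0,1,0,0,0,0,0,5.9,1,0,0,0,0,0,0,1])

```text
clock: 26.6
eef_pos: [452.0, -43.3, 44.7]
tool_rot: [[-1.0, 0.029, 0.0], [0.029, 1.0, -0.0], [-0.0, -0.0, -1.0]]
force: [0.5, -0.5, -2.1]
finger_gap: 13.0
```

```bash
python3 - <<'E'
from h import *
d=shot('wrist','w18.png')
y=np.radians(-1.6);u=np.array([np.cos(y),np.sin(y)]);g=np.array([510.6,-11.5])
print(g-58*u)
plan([*(g-58*u),43.5],178.4,1)
E
```

```text
[452.62261333  -9.88054495]
t26.65 pos [452.2 -43.2  44.7] yaw 178.47 tilt 0.02 F [ 0.4 -0.2 -1.9] gap 13.1 q [ 28.  27. -36. 127.  29.  34.  59.]
[0.5, 33.4, 1.2] [-0.01, 0.02, 0.07]
```

View pics/w18.png

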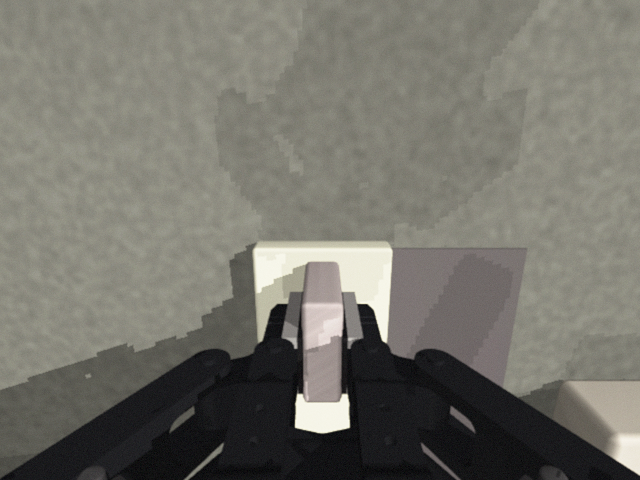

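Carrier sits about 1 mm further toward the robot in the hand than before (rear edge row 242 against 245). I align and slide in 1 mm further.

Request:
send_rows(plan=[0.5,16.7,0.5,0,0,0,1,0,16.7,0.5,0,0,0,1,0,0,0,0,0,0,1])

```text
clock: 27.02
eef_pos: [452.8, -8.7, 43.5]
tool_rot: [[-1.0, 0.025, 0.0], [0.025, 1.0, 0.001], [-0.0, 0.001, -1.0]]
force: [0.7, 0.2, -2.5]
finger_gap: 13.6
```

Request:
send_rows(plan=[-18,0,0,0,0,0,1,-18,0,0,0,0,0,1,-15,0,0,0,0,0,1,-8,0,0,0,0,0,1,0,0,0.3,0,0,0,1])

```text
clock: 27.65
eef_pos: [512.2, -11.6, 43.4]
tool_rot: [[-1.0, 0.029, 0.001], [0.029, 1.0, 0.0], [-0.001, 0.0, -1.0]]
force: [3.8, -1.4, 3.8]
finger_gap: 13.1
```

```bash
python3 - <<'E'
from h import *
plan([511.6,-11.4,42.2],178.4,1)
E
```

```text
t27.65 pos [512.2 -11.6  43.4] yaw 178.34 tilt 0.07 F [ 3.8 -1.4  3.8] gap 13.1 q [ 23.  31. -35. 120.  29.  38.  56.]
[0.6, 0.2, 1.2] [0.02, 0.06, -0.06]
```

Request:
send_rows(plan=[0.4,0.2,0.3,0,0,0,1,0,0,0,0,0,0,1,0,0,0,0,0,0,-0.3,0,0,0,0,0,0,-1,0,0,0,0,0,0,-1])

```text
clock: 28.28
eef_pos: [510.6, -11.4, 42.8]
tool_rot: [[-1.0, 0.029, -0.001], [0.029, 1.0, 0.0], [0.001, 0.0, -1.0]]
force: [0.1, -1.3, -1.4]
finger_gap: 67.2
```

Request:
send_rows(plan=[0,0,0,0,0,0,-1,0,0,-50,0,0,0,-1,0,0,-55,0,0,0,-1,0,0,-55,0,0,0,-1,0,0,0,0,0,0,-1])

```text
clock: 28.9
eef_pos: [512.8, -11.3, 206.7]
tool_rot: [[-1.0, 0.029, 0.006], [0.029, 1.0, -0.001], [-0.006, -0.001, -1.0]]
force: [-0.2, 0.2, -0.9]
finger_gap: 85.6
```

```bash
python3 - <<'E'
from h import *
st()
d=read_camera('wrist');np.save('w19.npy',d,allow_pickle=True);C=Cam(d)
im=cv2.cvtColor(d['img'],cv2.COLOR_RGB2BGR)
cv2.imwrite('pics/w19z.png',cv2.resize(im[285:345,280:360],None,fx=9,fy=9,interpolation=cv2.INTER_CUBIC))
E
```

```text
t28.90 pos [512.8 -11.3 206.7] yaw 178.32 tilt 0.36 F [-0.2  0.2 -0.9] gap 85.6 q [ 32.  17. -45. 114.  15.  54.  69.]
```

View pics/w19z.png

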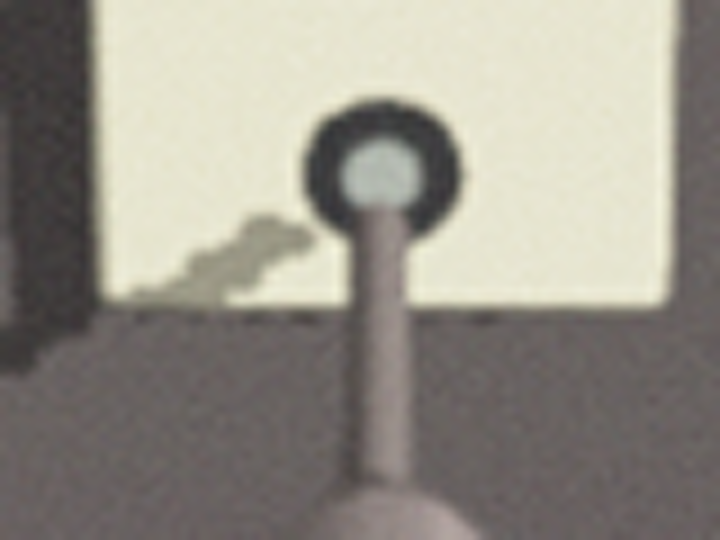

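Laterally exact (ring centre 383, needle 381) and axially within about 1 mm. Repeat the shutter.

Request:
send_rows(plan=[0,40,0,0,0,0,-1,0,40,0,0,0,0,-1,0,40,0,0,0,0,-1,-40,0,0,0,0,0,-1,-40,0,0,0,0,0,-1])

```text
clock: 29.58
eef_pos: [594.8, 106.7, 201.5]
tool_rot: [[-1.0, 0.027, -0.002], [0.027, 1.0, -0.001], [0.002, -0.001, -1.0]]
force: [-0.5, 0.4, 0.4]
finger_gap: 85.3
```

Request:
send_rows(plan=[-31,0,0,0,0,0,-1,0,0,40,0,0,0,-1,0,0,30,0,0,0,-1,0,0,0,0,0,0,-1,0,0,0,0,0,0,-1])

```text
clock: 30.2
eef_pos: [625.5, 105.7, 133.4]
tool_rot: [[-1.0, 0.029, -0.0], [0.029, 1.0, 0.0], [0.0, 0.0, -1.0]]
force: [-0.1, -0.7, -0.0]
finger_gap: 85.4
```

```bash
python3 - <<'E'
from h import *
plan([624.8,105.6,81],178.4,2)
d=shot('wrist','w20.png')
E
```

```text
t30.20 pos [625.5 105.7 133.4] yaw 178.36 tilt 0.02 F [-0.1 -0.7 -0. ] gap 85.4 q [ 14.  34. -41. 101.  26.  55.  52.]
[0.4, -0.1, 26.2] [0.01, -0.0, -0.02]
[0.4, -0.1, 26.2] [0.01, -0.0, -0.02]
```

View pics/w20.png

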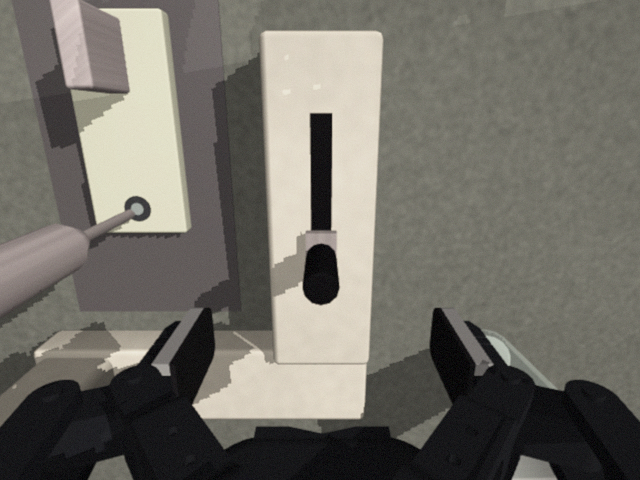

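Knob centred at (321,275), spot (137,208) still under the needle. Descend and grip.

Request:
send_rows(plan=[0.4,0,26,0,0,0,-1,0.4,0,26,0,0,0,-1,0,0,0,0,0,0,-1,0,0,0,0,0,0,1,0,0,0,0,0,0,1])

```text
clock: 30.88
eef_pos: [625.4, 105.5, 82.4]
tool_rot: [[-1.0, 0.029, 0.002], [0.029, 1.0, 0.0], [-0.002, 0.0, -1.0]]
force: [-0.0, -0.7, -0.2]
finger_gap: 51.8
```

Request:
send_rows(plan=[0,0,0,0,0,0,1,0,0,0,0,0,0,1,12,0,0,0,0,0,1,15,0,0,0,0,0,1,15,0,0,0,0,0,1])

```text
clock: 31.5
eef_pos: [583.2, 106.4, 81.6]
tool_rot: [[-1.0, 0.029, 0.003], [0.029, 1.0, 0.0], [-0.003, 0.0, -1.0]]
force: [7.1, -1.6, 2.2]
finger_gap: 16.5
```

Request:
send_rows(plan=[12,0,0,0,0,0,1,6,0,0,0,0,0,1,1.3,0,0,0,0,0,1,0,0,0,0,0,0,1])

```text
clock: 32.0
eef_pos: [564.6, 106.9, 81.6]
tool_rot: [[-1.0, 0.029, 0.003], [0.029, 1.0, 0.0], [-0.003, 0.0, -1.0]]
force: [9.1, -1.4, -0.5]
finger_gap: 16.6
```

```bash
python3 - <<'E'
from h import *
st()
d=shot('wrist','w21.png')
E
```

```text
t32.00 pos [564.6 106.9  81.6] yaw 178.31 tilt 0.18 F [ 9.1 -1.4 -0.5] gap 16.6 q [ 14.  33. -40. 111.  29.  46.  47.]
```

View pics/w21.png

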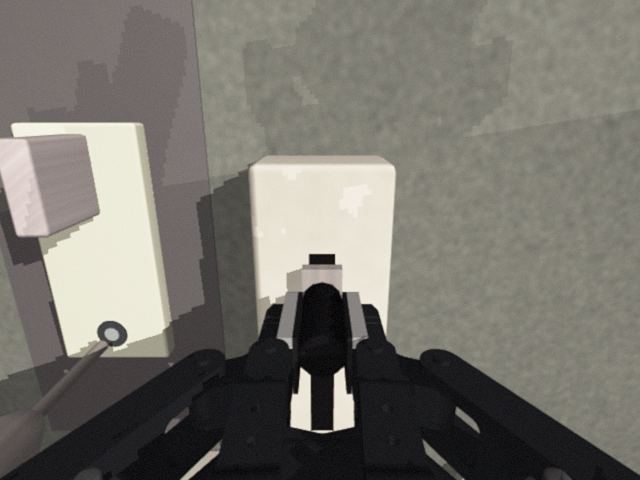

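Request:
send_rows(plan=[1.2,0,0,0,0,0,1,0,0,0,0,0,0,1])

```text
clock: 32.3
eef_pos: [564.4, 106.9, 81.7]
tool_rot: [[-1.0, 0.03, 0.005], [0.03, 1.0, 0.001], [-0.005, 0.001, -1.0]]
force: [16.1, -2.2, -5.6]
finger_gap: 16.8
```

Force is 16 N with no further motion, so it is at the stop. Let go.

Request:
send_rows(plan=[0,0,0,0,0,0,-1,0,0,0,0,0,0,-1,0,0,0,0,0,0,-1,0,0,0,0,0,0,-1,0,0,0,0,0,0,-1])

```text
clock: 32.92
eef_pos: [562.1, 107.2, 80.9]
tool_rot: [[-1.0, 0.029, -0.0], [0.029, 1.0, 0.0], [0.0, 0.0, -1.0]]
force: [-0.9, -0.0, -0.3]
finger_gap: 85.5
```

```bash
python3 - <<'E'
from h import *
st()
d=shot('wrist','w22.png')
E
```

```text
t32.92 pos [562.1 107.2  80.9] yaw 178.34 tilt 0.01 F [-0.9 -0.  -0.3] gap 85.5 q [ 14.  33. -40. 111.  29.  46.  46.]
```

View pics/w22.png

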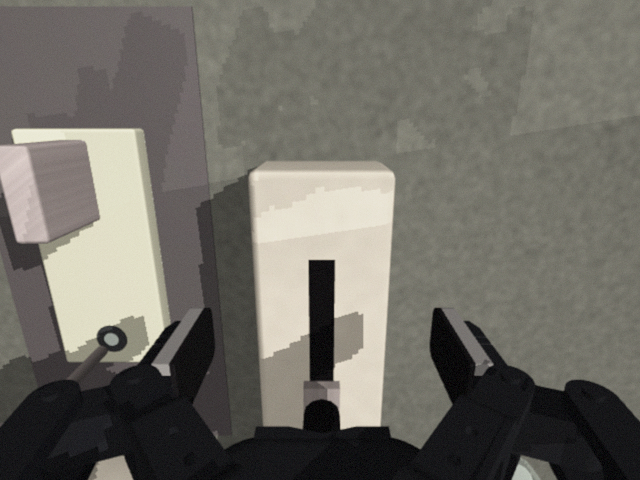

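Shutter home (knob at (321,415)) and the spot (112,338) still right under the needle. Fetch the carrier.

Request:
send_rows(plan=[0,0,-50,0,0,0,-1,0,0,-50,0,0,0,-1,24,-15,-10,0,0,0,-1,23.7,-45,0,0,0,0,-1,0,-60,0,0,0,0,-1])

```text
clock: 33.6
eef_pos: [509.7, -11.4, 191.4]
tool_rot: [[-1.0, 0.026, 0.001], [0.026, 1.0, -0.001], [-0.001, -0.001, -1.0]]
force: [1.7, -1.0, 0.2]
finger_gap: 85.3
```

Request:
send_rows(plan=[0,0,50,0,0,0,-1,0,0,50,0,0,0,-1,0,0,40,0,0,0,-1,0,0,8,0,0,0,-1,0,0,0,0,0,0,-1])

```text
clock: 34.22
eef_pos: [511.3, -11.0, 43.5]
tool_rot: [[-1.0, 0.028, 0.0], [0.028, 1.0, 0.0], [-0.0, 0.0, -1.0]]
force: [-0.5, 0.8, 0.9]
finger_gap: 85.6
```

```bash
python3 - <<'E'
from h import *
plan([511,-11.5,42.2],178.4,1)
d=shot('wrist','w23.png')
E
```

```text
t34.23 pos [511.3 -11.   43.5] yaw 178.37 tilt 0.01 F [-0.5  0.8  0.9] gap 85.6 q [ 24.  31. -37. 120.  30.  38.  55.]
[0.3, -0.5, 1.3] [0.01, 0.0, -0.03]
```

View pics/w23.png

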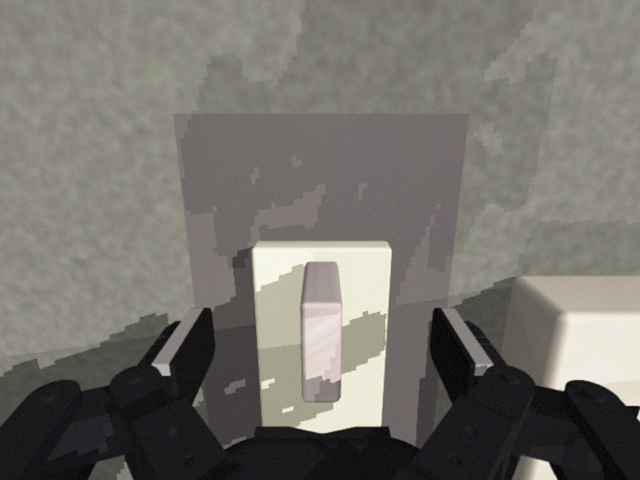

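Request:
send_rows(plan=[0,0,0.5,0,0,0,1,0,0,0,0,0,0,1,0,0,0,0,0,0,1,0,0,0,0,0,0,1,0,0,-1.8,0,0,0,1])

```text
clock: 34.9
eef_pos: [510.8, -11.4, 44.2]
tool_rot: [[-1.0, 0.029, -0.0], [0.029, 1.0, 0.0], [0.0, 0.0, -1.0]]
force: [0.4, 0.9, -2.2]
finger_gap: 13.4
```

Request:
send_rows(plan=[15,0,0,0,0,0,1,25,0,0,0,0,0,1,25,0,0,0,0,0,1,0,0,-20,0,0,0,1,0,0,-30,0,0,0,1])

```text
clock: 35.52
eef_pos: [444.1, -9.5, 94.1]
tool_rot: [[-1.0, 0.029, -0.003], [0.029, 1.0, -0.0], [0.003, -0.0, -1.0]]
force: [0.4, -1.0, -2.5]
finger_gap: 13.7
```

```bash
python3 - <<'E'
from h import *
np.set_printoptions(precision=1,suppress=True)
st();shot('wrist','w24.png')
# box from w1
d=np.load('w3.npy',allow_pickle=True).item();C3=Cam(d);R3=down(0.03);off=R3.T@(C3.p-np.array([489.5,200.5,299.2]))
R1=np.array([[1,.0062,.0018],[.0062,-1,.001],[.0018,-.001,-1.]])
d1=dict(d);d1['position']=(np.array([491.7,-196.8,300.0])+R1@off); d1['attitude']=R1@R3.T@C3.R
C1=Cam(d1)
p=lambda u,v:(260+u/2.6,v/2.6)
for n,uv,z in [('box bl',p(72,89),0),('box br',p(265,89),0),('box tl',p(52,60),72),('box tr',p(280,62),72),('rack bl',p(388,125),0),('rack br',p(592,124),0),('rack tl',p(425,96),58),('rack tr',p(665,97),58)]: print(n,C1.at(uv,z))
im=cv2.imread('pics/w1.png')
C=Cam(read_camera('scene'))
im=read_camera('scene')['img'][:,:,::-1]
cv2.imwrite('pics/s24.png',cv2.resize(im[280:400,220:350],None,fx=5,fy=5,interpolation=cv2.INTER_CUBIC))
E
```

```text
t35.52 pos [444.1  -9.5  94.1] yaw 178.37 tilt 0.15 F [ 0.4 -1.  -2.5] gap 13.7 q [ 30.  22. -43. 127.  23.  40.  59.]
box bl [ 649.2 -160.5    0. ]
box br [ 649.5 -234.1    0. ]
box tl [ 643.7 -160.5   72. ]
box tr [ 643.5 -231.9   72. ]
rack bl [ 637.4 -282.     0. ]
rack br [ 638.1 -360.4    0. ]
rack tl [ 636.8 -281.4   58. ]
rack tr [ 636.9 -360.3   58. ]
```

View pics/w24.png

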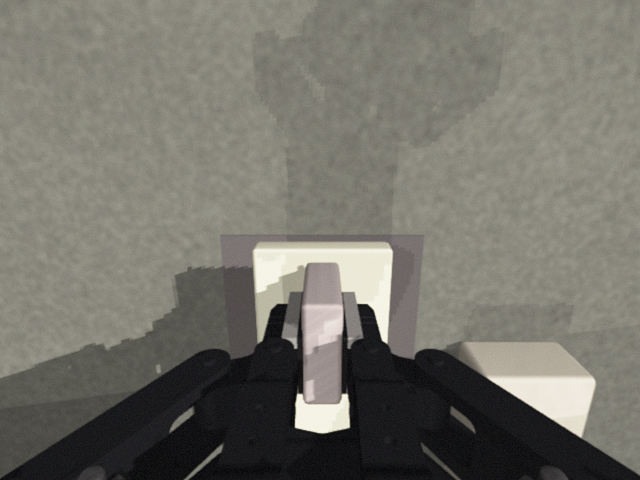

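View pics/s24.png

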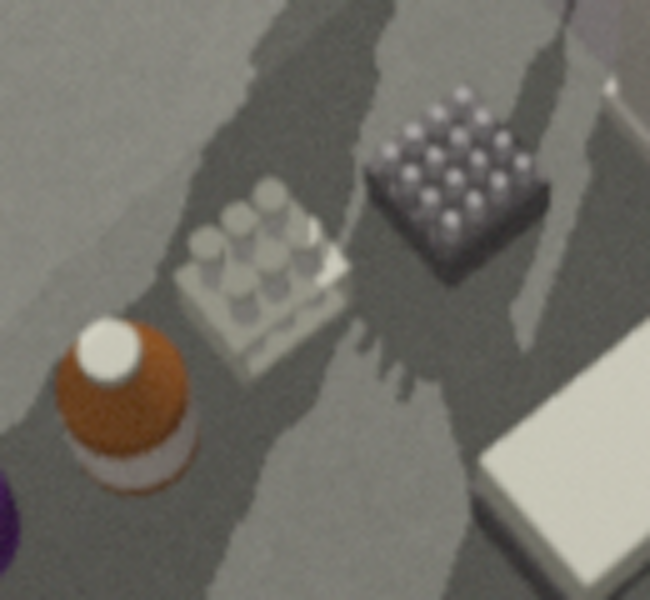

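```bash
python3 - <<'E'
from h import *
np.set_printoptions(precision=1,suppress=True)
C=Cam(read_camera('scene'))
p=lambda u,v:(220+u/5,280+v/5)
for n,uv,z in [('L',p(366,170),72),('B',p(450,262),72),('R',p(550,185),72),('Bb',p(450,286),0),('Rb',p(546,212),0),('Lb',p(369,198),0),
  ('rackL',p(176,276),58),('rackB',p(247,359),58),('rackR',p(349,269),58),('rackBb',p(248,384),0),('rackLb',p(182,303),0),('rackRb',p(347,297),0)]: print(n,C.at(uv,z)[:2])
for c in ('scene',):
  for t in ('tip_box','tube_rack','bottle'): 
    print(t,[(round(x['confidence'],2),C.at(x['uv'],0)[:2]) for x in place_of(c,t)[:2]])
E
```

```text
L [ 664.  -241.6]
B [ 737.3 -240.1]
R [ 738.  -167.3]
Bb [ 726.8 -233. ]
Rb [ 727.7 -160.5]
Lb [ 653.8 -234.9]
rackL [ 640.5 -360.5]
rackB [ 704.7 -359.5]
rackR [ 699.7 -283.2]
rackBb [ 698.2 -359.3]
rackLb [ 635.  -358.9]
rackRb [ 693.6 -283.2]
tip_box [(0.87, array([ 694.7, -197.4]))]
tube_rack [(0.63, array([ 664.6, -322.1])), (0.21, array([ 487.1, -606.1]))]
bottle [(0.97, array([ 666.7, -528.3])), (0.71, array([ 688.5, -426.2]))]
```

```bash
python3 - <<'E'
from h import *
plan([521,-197,94],180,5)
E
```

```text
t35.88 pos [445.2  -9.6  93.4] yaw 178.34 tilt 0.08 F [ 0.1  0.4 -2.6] gap 13.6 q [ 30.  22. -43. 126.  24.  40.  59.]
[-16.2, -37.0, -0.1] [0.0, -0.02, -0.33]
[-16.0, -37.1, -0.1] [0.0, -0.02, -0.33]
[-15.8, -37.2, -0.1] [0.0, -0.02, -0.33]
[-15.6, -37.3, -0.1] [0.0, -0.02, -0.33]
[-15.4, -37.4, -0.1] [0.0, -0.02, -0.33]
```

Request:
send_rows(plan=[-5,-37,0,0,0,-0.4,1,-16,-37,0,0,0,-0.4,1,-19,-37.5,0,0,0,-0.4,1,-19,-37.5,0,0,0,-0.4,1,-20,-37.4,0,0,0,0,1])

```text
clock: 36.5
eef_pos: [522.1, -197.9, 93.1]
tool_rot: [[-1.0, 0.001, -0.002], [0.001, 1.0, 0.001], [0.002, 0.001, -1.0]]
force: [0.8, 0.9, -2.0]
finger_gap: 13.3
```

Request:
send_rows(plan=[0,0,20,0,0,0,1,0,0,20,0,0,0,1,0,0,8,0,0,0,1,0,0,0,0,0,0,1,0,0,0,0,0,0,1])

```text
clock: 37.12
eef_pos: [522.6, -196.5, 46.7]
tool_rot: [[-1.0, 0.0, 0.001], [0.0, 1.0, -0.0], [-0.001, -0.0, -1.0]]
force: [0.4, 0.0, -1.7]
finger_gap: 13.4
```

```bash
python3 - <<'E'
from h import *
plan([521,-197,42.8],180,1)
d=read_camera('scene');im=d['img'][:,:,::-1]
cv2.imwrite('pics/s25.png',cv2.resize(im[240:360,240:370],None,fx=5,fy=5,interpolation=cv2.INTER_CUBIC))
np.save('s25.npy',d,allow_pickle=True)
d=read_camera('side');im=d['img'][:,:,::-1]
cv2.imwrite('pics/d25.png',cv2.resize(im[180:280,270:400],None,fx=5,fy=5,interpolation=cv2.INTER_CUBIC))
E
```

```text
t37.12 pos [ 522.6 -196.5   46.7] yaw 179.98 tilt 0.04 F [ 0.4  0.  -1.7] gap 13.4 q [ 42.  34. -36. 114.  30.  41.  78.]
[1.6, -0.5, 3.9] [-0.01, 0.04, -0.02]
```

View pics/s25.png

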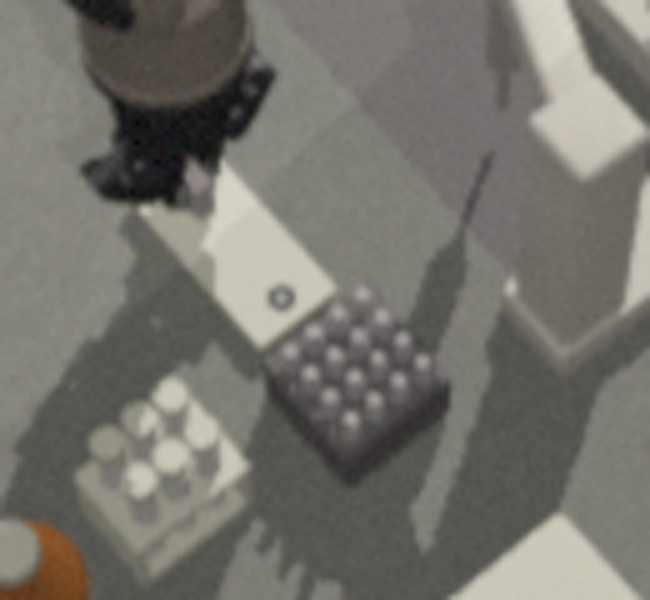

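View pics/d25.png

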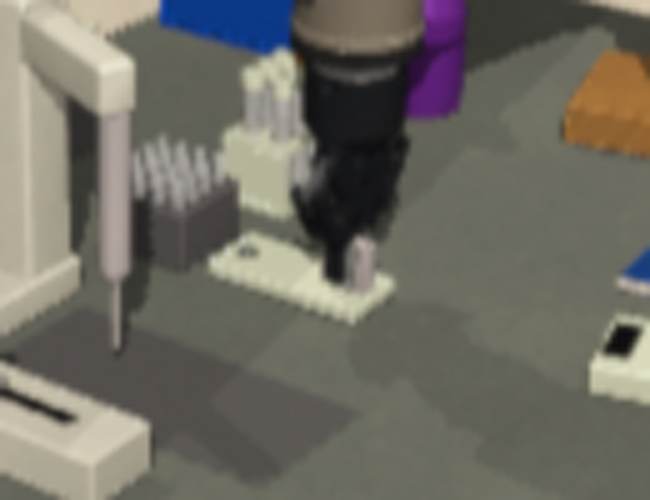

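```bash
python3 - <<'E'
from h import *
np.set_printoptions(precision=1,suppress=True)
C=Cam(np.load('s25.npy',allow_pickle=True).item())
p=lambda u,v:(240+u/5,240+v/5)
for n,uv,z in [('spot',p(281,297),16),('nose r',p(262,349),16),('nose l',p(337,290),16),('boxLb',p(272,398),0),('boxBb',p(352,486),0),('boxRb',p(447,412),0)]: print(n,C.at(uv,z)[:2])
E
```

```text
spot [ 613.7 -192.8]
nose r [ 632.5 -222.3]
nose l [ 631.6 -164.3]
boxLb [ 655.  -233.6]
boxBb [ 727.6 -232.1]
boxRb [ 728. -160.]
```

Scene frame: nose centre at y=-193 and box centre at -196.5, so shift about 2.5 mm to the right; the gap is about 20 mm. Lower.

Request:
send_rows(plan=[0.6,-2.5,1.5,0,0,0,1,0,0,1.2,0,0,0,1,0,0,0,0,0,0,1])

```text
clock: 37.6
eef_pos: [521.5, -199.4, 43.5]
tool_rot: [[-1.0, 0.001, -0.0], [0.001, 1.0, 0.0], [0.0, 0.0, -1.0]]
force: [-0.0, -1.1, -2.7]
finger_gap: 13.3
```

Request:
send_rows(plan=[0,0,0.7,0,0,0,1,0,0,0,0,0,0,1])

```text
clock: 37.85
eef_pos: [521.7, -199.3, 42.8]
tool_rot: [[-1.0, 0.001, 0.0], [0.001, 1.0, 0.0], [-0.0, 0.0, -1.0]]
force: [-0.7, -0.4, -1.3]
finger_gap: 13.3
```

Request:
send_rows(plan=[0,0,0.5,0,0,0,1,0,0,0,0,0,0,1])

```text
clock: 38.1
eef_pos: [521.7, -199.3, 42.8]
tool_rot: [[-1.0, 0.001, 0.0], [0.001, 1.0, -0.0], [-0.0, -0.0, -1.0]]
force: [-4.2, 1.0, 8.6]
finger_gap: 13.2
```

Request:
send_rows(plan=[0,0,0,0,0,0,0.3,0,0,0,0,0,0,-0.3,0,0,0,0,0,0,-1,0,0,0,0,0,0,-1,0,0,0,0,0,0,-1])

```text
clock: 38.72
eef_pos: [521.6, -199.3, 42.3]
tool_rot: [[-1.0, 0.001, -0.0], [0.001, 1.0, 0.0], [0.0, 0.0, -1.0]]
force: [0.1, 0.7, 0.1]
finger_gap: 85.1
```

Request:
send_rows(plan=[0,0,-30,0,0,0,-1,0,0,-50,0,0,0,-1,0,0,-60,0,0,0,-1,0,0,-50,0,0,0,-1,0,0,0,0,0,0,-1])

```text
clock: 39.35
eef_pos: [523.3, -199.7, 236.2]
tool_rot: [[-1.0, 0.001, 0.005], [0.001, 1.0, -0.003], [-0.005, -0.003, -1.0]]
force: [-0.1, -0.5, 0.1]
finger_gap: 85.3
```

```bash
python3 - <<'E'
from h import *
st(); shot('wrist','w26.png')
d=read_camera('scene');im=d['img'][:,:,::-1]
cv2.imwrite('pics/s26.png',cv2.resize(im[130:390,200:500],None,fx=2.5,fy=2.5,interpolation=cv2.INTER_CUBIC))
E
```

```text
t39.35 pos [ 523.3 -199.7  236.2] yaw 179.92 tilt 0.35 F [-0.1 -0.5  0.1] gap 85.3 q [ 50.  20. -44. 106.  16.  60.  90.]
```

View pics/w26.png

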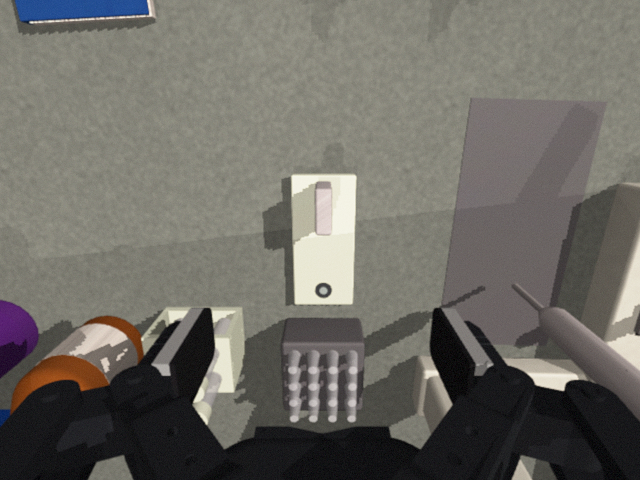

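View pics/s26.png

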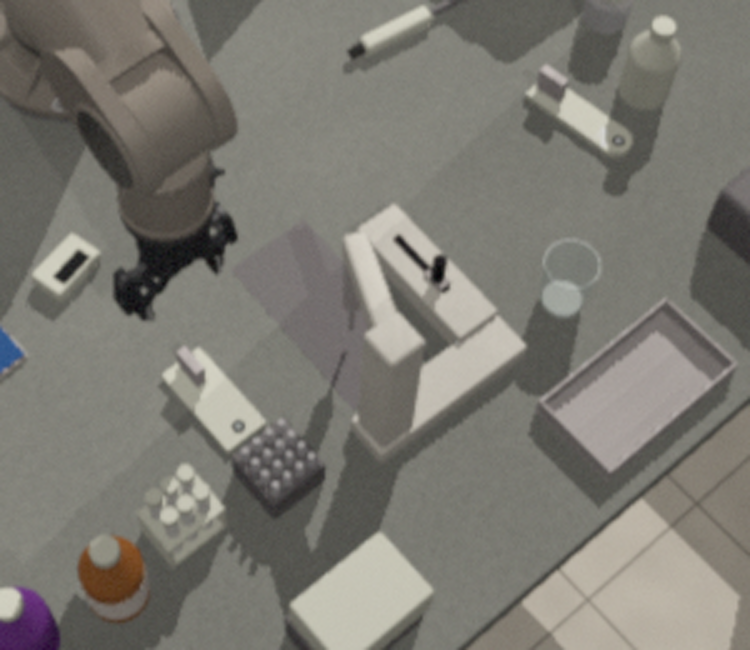

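The wrist view shows the short carrier centred on the box: carrier 296–352, box 282–364, both about u=323.5. I check the gap numerically.

```bash
python3 - <<'E'
from h import *
np.set_printoptions(precision=1,suppress=True)
d=read_camera('wrist');C=Cam(d);im=d['img'][:,:,::-1]
cv2.imwrite('pics/w27z.png',cv2.resize(im[270:430,130:380],None,fx=3,fy=3,interpolation=cv2.INTER_CUBIC))
print(C.at((324,303),12),C.at((324,305.5),0))
for v in (320,345,351): print(v,C.at((324,v),0),C.at((324,v),50),C.at((324,v),72))
E
```

```text
[ 619.9 -196.7   12. ] [ 629.  -196.7    0. ]
320 [ 646.  -196.7   -0. ] [ 616.9 -197.    50. ] [ 604.2 -197.1   72. ]
345 [ 676.3 -196.7    0. ] [ 642.9 -197.    50. ] [ 628.3 -197.1   72. ]
351 [ 683.8 -196.7    0. ] [ 649.4 -197.    50. ] [ 634.2 -197.1   72. ]
```

View pics/w27z.png

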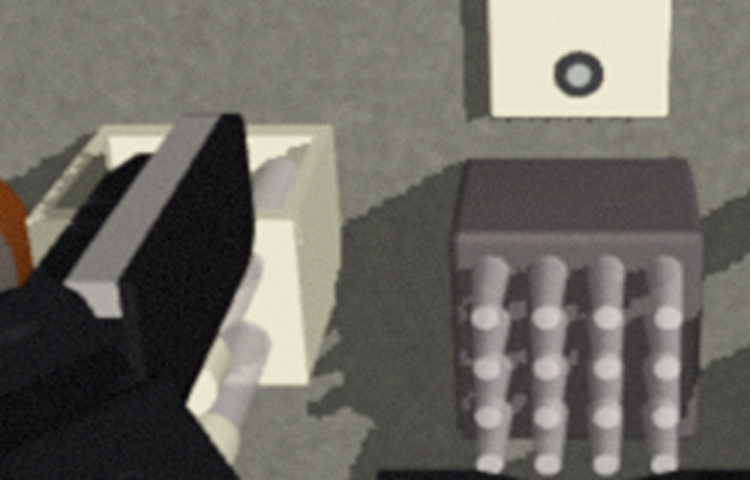

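Gap is about 20 mm and the carrier is centred. Now on to the middle carrier.

Request:
send_rows(plan=[8,55,0,0,0,0,-1,8,58,0,0,0,0,-1,8,58,-5,0,0,0,-1,8,58,-5,0,0,0,-1,8,58,-5,0,0,0,-1])

```text
clock: 40.12
eef_pos: [480.9, 89.3, 246.5]
tool_rot: [[-1.0, 0.001, -0.002], [0.001, 1.0, 0.0], [0.002, 0.0, -1.0]]
force: [1.3, 0.4, 0.8]
finger_gap: 85.3
```

Request:
send_rows(plan=[0,58,0,0,0,-1.4,-1,0,58,0,0,0,-1.4,-1,0,58,0,0,0,-1.4,-1,0,58,0,0,0,-1.4,-1,0,58,0,0,0,-1.4,-1])

```text
clock: 40.75
eef_pos: [467.5, 378.7, 245.7]
tool_rot: [[-0.993, -0.121, -0.002], [-0.121, 0.993, -0.001], [0.002, -0.001, -1.0]]
force: [1.3, -0.7, -0.9]
finger_gap: 85.2
```

Request:
send_rows(plan=[0,20,0,0,0,0,-1,0,0,0,0,0,0,-1,0,0,0,0,0,0,-1])

```text
clock: 41.12
eef_pos: [465.7, 396.0, 246.3]
tool_rot: [[-0.993, -0.12, -0.001], [-0.12, 0.993, -0.001], [0.001, -0.001, -1.0]]
force: [-0.7, 0.2, 0.7]
finger_gap: 85.7
```

```bash
python3 - <<'E'
from h import *
st(); d=shot('wrist','w28.png');np.save('w28.npy',d,allow_pickle=True)
C=Cam(d)
for t,z in [('carrier_middle',0),('spot_middle',12)]: print(t,[(x['confidence'],np.array(x['uv']),C.at(x['uv'],z)) for x in place_of('wrist',t)[:2]])
E
```

```text
t41.12 pos [465.7 396.  246.3] yaw -173.09 tilt 0.10 F [-0.7  0.2  0.7] gap 85.7 q [ -6.  28. -54.  99.  25.  66.  30.]
carrier_middle [(0.9, array([350.4, 236.2]), array([498.16063006, 429.81873967,   0.        ]))]
spot_middle [(0.84, array([349.1, 341.9]), array([612.73702443, 444.02804668,  12.        ]))]
```

View pics/w28.png

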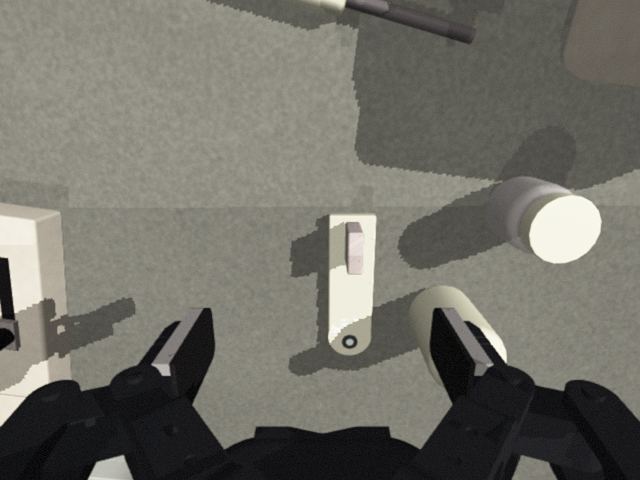

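Middle carrier: grip at about (353,248), spot at (349,342), undisturbed. The jar and wash bottle are clear of the fingers.

```bash
python3 - <<'E'
from h import *
plan([498.6,428.9,120],-173,3)
E
```

```text
t41.27 pos [466.2 395.8 247.1] yaw -173.15 tilt 0.04 F [ 0.1 -0.7 -0.7] gap 85.4 q [ -6.  28. -54.  98.  25.  66.  30.]
[-12.0, 9.7, 42.4] [-0.01, -0.0, -0.05]
[-12.0, 9.7, 42.4] [-0.01, -0.0, -0.05]
[-12.1, 9.7, 42.4] [-0.01, -0.0, -0.05]
```

Request:
send_rows(plan=[-12,9.7,42,0,0,0,-1,-12,9.7,42,0,0,0,-1,-12,9.7,42,0,0,0,-1,0,0,0,0,0,0,-1,0,0,0,0,0,0,-1])

```text
clock: 41.9
eef_pos: [498.0, 430.2, 122.8]
tool_rot: [[-0.993, -0.12, 0.001], [-0.12, 0.993, 0.001], [-0.001, 0.001, -1.0]]
force: [0.2, 0.4, 0.7]
finger_gap: 85.3
```

```bash
python3 - <<'E'
from h import *
st(); d=shot('wrist','w29.png');np.save('w29.npy',d,allow_pickle=True)
E
```

```text
t41.90 pos [498.  430.2 122.8] yaw -173.08 tilt 0.05 F [0.2 0.4 0.7] gap 85.3 q [-13.  39. -48.  98.  34.  58.  24.]
```

View pics/w29.png

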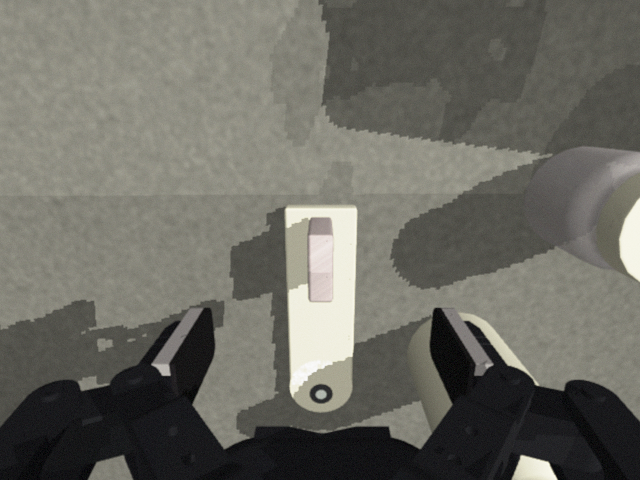

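Grip and spot both at column 320.5, well aligned. Descend and grasp.

Request:
send_rows(plan=[-0.5,0,30,0,0,0,-1,0,0,35,0,0,0,-1,0,0,14,0,0,0,-1,0,0,0,0,0,0,-1,0,0,0,0,0,0,-1])

```text
clock: 42.58
eef_pos: [498.9, 431.0, 44.1]
tool_rot: [[-0.993, -0.121, 0.001], [-0.121, 0.993, 0.001], [-0.002, 0.001, -1.0]]
force: [0.2, -0.2, -0.5]
finger_gap: 85.2
```

```bash
python3 - <<'E'
from h import *
st(); d=shot('wrist','w30.png')
E
```

```text
t42.58 pos [498.9 431.   44.1] yaw -173.07 tilt 0.12 F [ 0.2 -0.2 -0.5] gap 85.2 q [-15.  44. -44. 100.  38.  52.  21.]
```

View pics/w30.png

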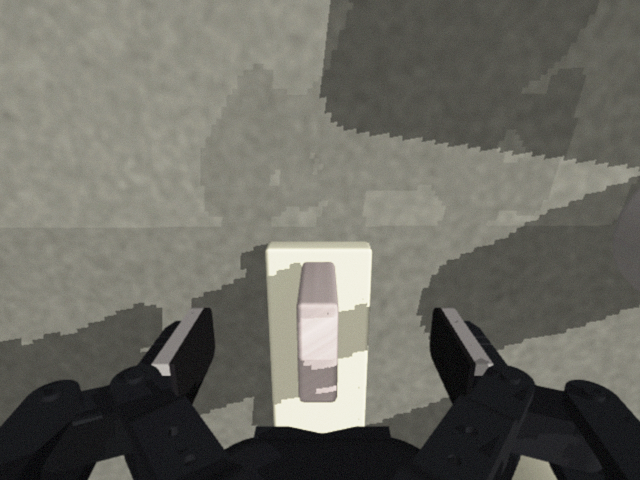

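Request:
send_rows(plan=[0,-0.8,1,0,0,0,1,0,0,0,0,0,0,1,0,0,0,0,0,0,1,0,0,0,0,0,0,1,0,0,0,0,0,0,1])

```text
clock: 43.25
eef_pos: [498.5, 429.7, 41.5]
tool_rot: [[-0.993, -0.121, 0.0], [-0.121, 0.993, 0.0], [-0.0, 0.0, -1.0]]
force: [-0.1, -0.5, 2.4]
finger_gap: 13.4
```

Request:
send_rows(plan=[0,0,-30,0,0,0,1,0,0,-40,0,0,0,1,0,0,-40,0,0,0,1,0,0,0,0,0,0,1,0,0,0,0,0,0,1])

```text
clock: 43.88
eef_pos: [498.4, 429.0, 150.6]
tool_rot: [[-0.993, -0.121, -0.0], [-0.121, 0.993, -0.001], [0.0, -0.001, -1.0]]
force: [0.7, -0.2, -3.2]
finger_gap: 13.5
```

```bash
python3 - <<'E'
from h import *
o=st(); d=shot('wrist','w31.png')
R=down(180+7)
plan([440,290,152],178.4,3)
E
```

```text
t43.88 pos [498.4 429.  150.6] yaw -173.07 tilt 0.05 F [ 0.7 -0.2 -3.2] gap 13.5 q [-12.  37. -49.  97.  32.  61.  26.]
t43.92 pos [498.2 429.  150.2] yaw -173.06 tilt 0.09 F [-0.8 -0.3 -1.9] gap 13.4 q [-12.  37. -49.  97.  32.  61.  26.]
[24.8, -43.6, -0.5] [-0.02, -0.02, 2.85]
[22.6, -44.8, -0.6] [-0.02, -0.02, 2.85]
[20.4, -45.9, -0.6] [-0.02, -0.02, 2.85]
```

View pics/w31.png

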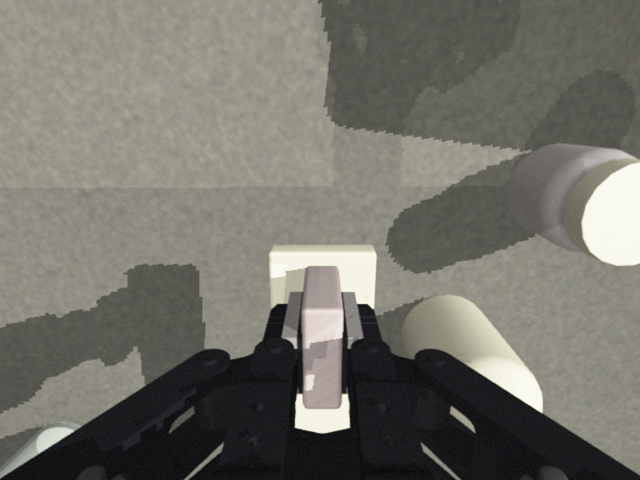

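Held securely (gap 13.4). Carry it over the housing to in front of the reader.

Request:
send_rows(plan=[25,-43,0,0,0,2.9,1,23,-45,-1,0,0,2.9,1,22,-46,-1,0,0,2.8,1,0,-40,0,0,0,0,1,0,-40,0,0,0,0,1])

```text
clock: 44.55
eef_pos: [434.9, 209.3, 152.5]
tool_rot: [[-1.0, 0.029, -0.001], [0.029, 1.0, -0.001], [0.001, -0.001, -1.0]]
force: [0.1, 0.7, -1.4]
finger_gap: 12.7
```

```bash
python3 - <<'E'
from h import *
plan([440,-9.5,152],178.4,5)
E
```

```text
t44.55 pos [434.9 209.3 152.5] yaw 178.35 tilt 0.08 F [ 0.1  0.7 -1.4] gap 12.7 q [ 12.  22. -53. 119.  23.  50.  34.]
[-2.3, -43.7, 0.1] [-0.01, -0.02, -0.01]
[-2.3, -43.7, 0.1] [-0.01, -0.02, -0.01]
[-2.3, -43.7, 0.1] [-0.01, -0.02, -0.01]
[-2.2, -43.7, 0.1] [-0.01, -0.02, -0.01]
[-2.2, -43.7, 0.1] [-0.01, -0.02, -0.01]
```

```bash
python3 - <<'E'
from h import *
o=st(); d=shot('wrist','w32.png')
E
```

```text
t44.55 pos [434.9 209.3 152.5] yaw 178.35 tilt 0.08 F [ 0.1  0.7 -1.4] gap 12.7 q [ 12.  22. -53. 119.  23.  50.  34.]
```

View pics/w32.png

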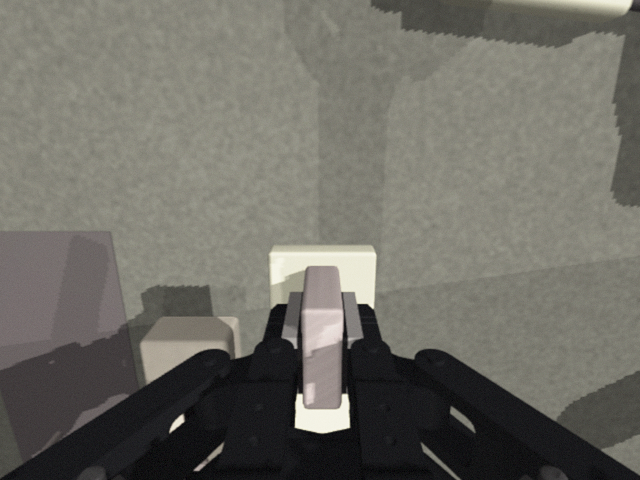

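Still held unchanged. Continue over the housing.

Request:
send_rows(plan=[-2,-43.7,0,0,0,0,1,-2,-43.7,0,0,0,0,1,-2,-43.7,0,0,0,0,1,-2,-43.7,0,0,0,0,1,-2,-43.7,0,0,0,0,1])

```text
clock: 45.22
eef_pos: [438.8, -9.1, 152.7]
tool_rot: [[-1.0, 0.029, -0.001], [0.029, 1.0, 0.0], [0.001, 0.0, -1.0]]
force: [1.6, -0.6, -1.9]
finger_gap: 13.4
```

Request:
send_rows(plan=[0,0,30,0,0,0,1,0,0,40,0,0,0,1,0,0,30,0,0,0,1,0,0,6,0,0,0,1,0,0,0,0,0,0,1])

```text
clock: 45.85
eef_pos: [439.2, -7.3, 47.4]
tool_rot: [[-1.0, 0.028, -0.001], [0.028, 1.0, 0.0], [0.001, 0.0, -1.0]]
force: [0.4, -0.3, -1.8]
finger_gap: 13.2
```

```bash
python3 - <<'E'
from h import *
o=st(); d=shot('wrist','w33.png')
plan([485.5,-10.8,44],178.4,3)
E
```

```text
t45.85 pos [439.2  -7.3  47.4] yaw 178.38 tilt 0.05 F [ 0.4 -0.3 -1.8] gap 13.2 q [ 30.  28. -43. 128.  33.  35.  50.]
t45.90 pos [439.7  -7.4  47.9] yaw 178.36 tilt 0.02 F [-0.4 -0.3 -1.5] gap 13.3 q [ 30.  27. -43. 128.  33.  35.  50.]
[-15.3, -0.7, 1.3] [0.0, 0.01, -0.01]
[-15.3, -0.7, 1.3] [0.0, 0.01, -0.01]
[-15.3, -0.7, 1.3] [0.0, 0.01, -0.01]
```

View pics/w33.png

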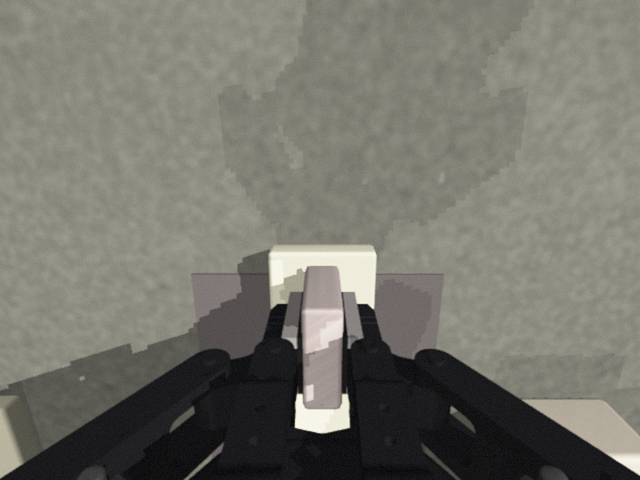

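Request:
send_rows(plan=[0,-1,3,0,0,0,1,0,-1,1.6,0,0,0,1,-15,0,0,0,0,0,1,-16,0,0,0,0,0,1,-14.7,0,0,0,0,0,1])

```text
clock: 46.52
eef_pos: [486.6, -11.0, 42.8]
tool_rot: [[-1.0, 0.029, 0.001], [0.029, 1.0, 0.0], [-0.001, 0.0, -1.0]]
force: [-0.7, 0.1, -2.1]
finger_gap: 13.4
```

Request:
send_rows(plan=[0,0,0,0,0,0,1,0,0,0,0,0,0,1])

```text
clock: 46.78
eef_pos: [484.6, -10.9, 42.5]
tool_rot: [[-1.0, 0.029, -0.001], [0.029, 1.0, 0.0], [0.001, 0.0, -1.0]]
force: [-0.0, -0.9, -2.1]
finger_gap: 13.0
```

```bash
python3 - <<'E'
from h import *
plan([485.5,-10.8,42],178.4,1)
E
```

```text
t46.77 pos [484.6 -10.9  42.5] yaw 178.35 tilt 0.04 F [-0.  -0.9 -2.1] gap 13.0 q [ 28.  31. -42. 123.  34.  38.  51.]
[-0.9, 0.2, 0.5] [0.01, -0.04, -0.05]
```

Request:
send_rows(plan=[-0.6,0,0.5,0,0,0,1,0,0,0.4,0,0,0,1,0,0,0,0,0,0,1])

```text
clock: 47.15
eef_pos: [485.5, -11.1, 41.8]
tool_rot: [[-1.0, 0.029, -0.0], [0.029, 1.0, -0.0], [0.0, -0.0, -1.0]]
force: [-0.0, -0.3, -1.5]
finger_gap: 13.0
```

Request:
send_rows(plan=[0,0,0.4,0,0,0,1,0,0,0,0,0,0,1])

```text
clock: 47.4
eef_pos: [485.6, -11.1, 41.5]
tool_rot: [[-1.0, 0.029, 0.0], [0.029, 1.0, -0.0], [-0.0, -0.0, -1.0]]
force: [-0.3, 0.1, -1.6]
finger_gap: 13.4
```

Request:
send_rows(plan=[0,0,0.4,0,0,0,1,0,0,0.2,0,0,0,1,0,0,0,0,0,0,1])

```text
clock: 47.78
eef_pos: [485.6, -11.1, 41.4]
tool_rot: [[-1.0, 0.029, 0.0], [0.029, 1.0, -0.001], [-0.0, -0.001, -1.0]]
force: [-7.1, -0.7, 17.4]
finger_gap: 13.4
```

Request:
send_rows(plan=[0,0,0,0,0,0,0.3,0,0,0,0,0,0,-0.3,0,0,0,0,0,0,-1,0,0,0,0,0,0,-1,0,0,0,0,0,0,-1])

```text
clock: 48.4
eef_pos: [485.6, -11.1, 40.8]
tool_rot: [[-1.0, 0.029, -0.0], [0.029, 1.0, 0.0], [0.0, 0.0, -1.0]]
force: [0.1, 0.2, -0.3]
finger_gap: 85.3
```

Request:
send_rows(plan=[0,0,-50,0,0,0,-1,0,0,-55,0,0,0,-1,0,0,-55,0,0,0,-1,0,0,0,0,0,0,-1,0,0,0,0,0,0,-1])

```text
clock: 49.02
eef_pos: [485.3, -11.5, 200.6]
tool_rot: [[-1.0, 0.03, 0.0], [0.03, 1.0, -0.001], [-0.0, -0.001, -1.0]]
force: [0.1, -0.6, -0.5]
finger_gap: 85.4
```

```bash
python3 - <<'E'
from h import *
st();d=shot('wrist','w34.png');np.save('w34.npy',d,allow_pickle=True)
im=d['img'][:,:,::-1]
cv2.imwrite('pics/w34z.png',cv2.resize(im[295:375,280:370],None,fx=7,fy=7,interpolation=cv2.INTER_CUBIC))
E
```

```text
t49.02 pos [485.3 -11.5 200.6] yaw 178.31 tilt 0.03 F [ 0.1 -0.6 -0.5] gap 85.4 q [ 40.  17. -53. 117.  17.  54.  66.]
```

View pics/w34.png

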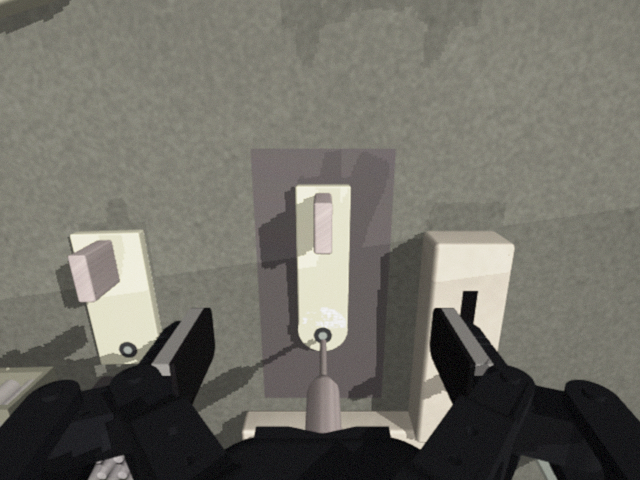

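View pics/w34z.png

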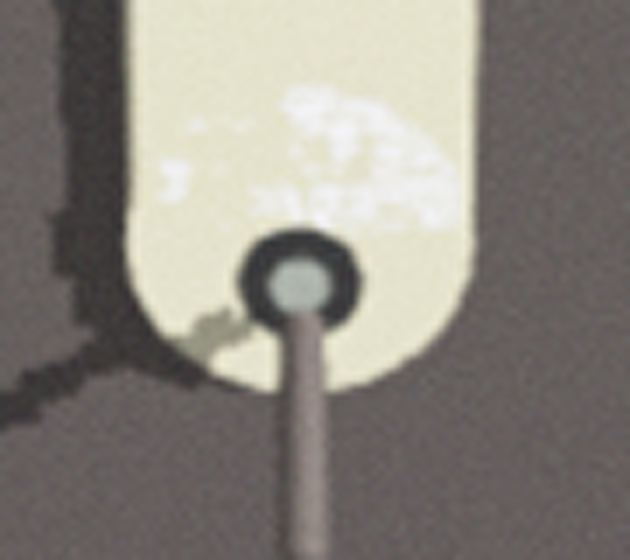

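```bash
python3 - <<'E'
from h import *
np.set_printoptions(precision=1,suppress=True)
C=Cam(np.load('w34.npy',allow_pickle=True).item())
print(C.at((280+303/7,295+325/7),22),C.at((280+300/7,295+281/7),12))
E
```

```text
[600.3 -12.7  22. ] [600.1 -13.1  12. ]
```

Spot (600.1,-13.1) against tip (600.3,-12.7), so it sits right under it. On to the shutter.

Request:
send_rows(plan=[0,40,0,0,0,0,-1,0,40,0,0,0,0,-1,0,40.6,0,0,0,0,-1,-45,0,0,0,0,0,-1,-45,0,0,0,0,0,-1])

```text
clock: 49.7
eef_pos: [579.6, 107.5, 199.3]
tool_rot: [[-1.0, 0.027, -0.002], [0.027, 1.0, -0.001], [0.002, -0.001, -1.0]]
force: [0.1, -0.4, 1.6]
finger_gap: 85.5
```

Request:
send_rows(plan=[-45.5,0,0,0,0,0,-1,0,0,40,0,0,0,-1,0,0,30,0,0,0,-1,0,0,0,0,0,0,-1,0,0,0,0,0,0,-1])

```text
clock: 50.32
eef_pos: [624.6, 106.1, 131.2]
tool_rot: [[-1.0, 0.028, -0.0], [0.028, 1.0, 0.0], [0.0, 0.0, -1.0]]
force: [-0.5, -0.0, 1.6]
finger_gap: 85.1
```

```bash
python3 - <<'E'
from h import *
plan([624.8,105.6,81],178.4,2)
d=shot('wrist','w35.png')
E
```

```text
t50.33 pos [624.6 106.1 131.2] yaw 178.37 tilt 0.03 F [-0.5 -0.   1.6] gap 85.1 q [ 18.  36. -47. 101.  31.  56.  48.]
[-0.1, -0.2, 25.1] [0.01, -0.01, -0.02]
[-0.1, -0.2, 25.1] [0.01, -0.01, -0.02]
```

View pics/w35.png

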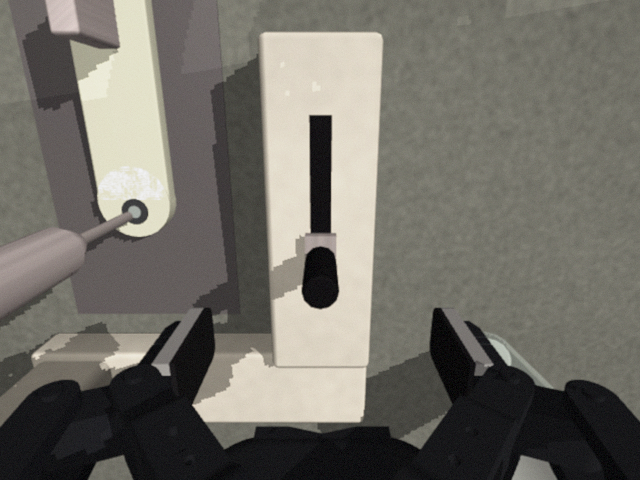

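Knob centred at (320,278), spot (134,211) under the needle. Grip and pull.

Request:
send_rows(plan=[0,-0.3,25,0,0,0,-1,0,-0.3,25,0,0,0,-1,0,0,0,0,0,0,-1,0,0,0,0,0,0,1,0,0,0,0,0,0,1])

```text
clock: 51.0
eef_pos: [625.0, 105.2, 81.8]
tool_rot: [[-1.0, 0.029, 0.001], [0.029, 1.0, 0.0], [-0.001, 0.0, -1.0]]
force: [-0.3, 0.0, 0.1]
finger_gap: 51.3
```

Request:
send_rows(plan=[0,0,0,0,0,0,1,0,0,0,0,0,0,1,12,0,0,0,0,0,1,15,0,0,0,0,0,1,15,0,0,0,0,0,1])

```text
clock: 51.62
eef_pos: [582.6, 106.3, 81.4]
tool_rot: [[-1.0, 0.029, 0.002], [0.029, 1.0, 0.001], [-0.002, 0.001, -1.0]]
force: [7.5, 0.8, 3.1]
finger_gap: 16.0
```

Request:
send_rows(plan=[12,0,0,0,0,0,1,6,0,0,0,0,0,1,1.3,0,0,0,0,0,1,0,0,0,0,0,0,1])

```text
clock: 52.12
eef_pos: [564.4, 106.8, 81.5]
tool_rot: [[-1.0, 0.029, 0.003], [0.029, 1.0, 0.001], [-0.003, 0.001, -1.0]]
force: [11.7, -0.4, -4.2]
finger_gap: 16.1
```

```bash
python3 - <<'E'
from h import *
st()
d=shot('wrist','w36.png')
E
```

```text
t52.12 pos [564.4 106.8  81.5] yaw 178.33 tilt 0.20 F [11.7 -0.4 -4.2] gap 16.1 q [ 18.  35. -46. 111.  33.  48.  43.]
```

View pics/w36.png

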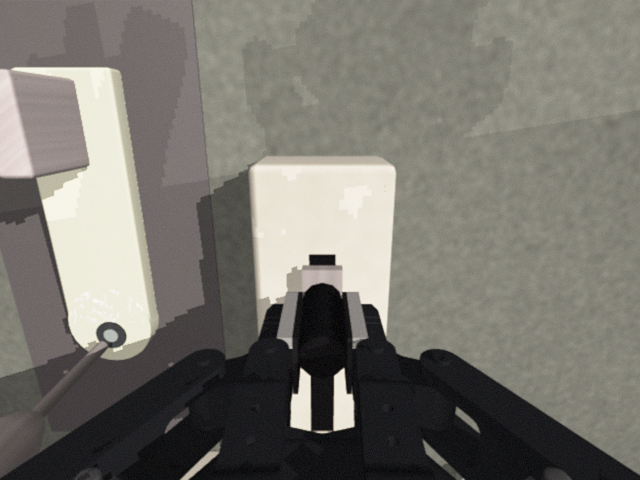

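At the stop, with the spot still aligned at (110,335). A small push to be sure, then release.

Request:
send_rows(plan=[0.8,0,0,0,0,0,1,0,0,0,0,0,0,1])

```text
clock: 52.42
eef_pos: [564.2, 106.8, 81.5]
tool_rot: [[-1.0, 0.029, 0.004], [0.029, 1.0, 0.001], [-0.004, 0.001, -1.0]]
force: [16.1, 0.9, -7.5]
finger_gap: 16.3
```

Request:
send_rows(plan=[0,0,0,0,0,0,-1,0,0,0,0,0,0,-1,0,0,0,0,0,0,-1,0,0,0,0,0,0,-1,0,0,0,0,0,0,-1])

```text
clock: 53.05
eef_pos: [562.3, 106.8, 80.8]
tool_rot: [[-1.0, 0.029, -0.0], [0.029, 1.0, 0.0], [0.0, 0.0, -1.0]]
force: [-0.8, -0.4, 0.5]
finger_gap: 85.6
```

```bash
python3 - <<'E'
from h import *
plan([485.6,-11.1,190],178.35,4)
d=shot('wrist','w37.png')
E
```

```text
t53.05 pos [562.3 106.8  80.8] yaw 178.34 tilt 0.01 F [-0.8 -0.4  0.5] gap 85.6 q [ 18.  35. -46. 111.  33.  48.  43.]
[18.3, -30.0, -27.3] [0.0, -0.0, -0.0]
[18.3, -30.0, -27.3] [0.0, -0.0, -0.0]
[18.3, -30.0, -27.3] [0.0, -0.0, -0.0]
[18.3, -30.0, -27.3] [0.0, -0.0, -0.0]
```

View pics/w37.png

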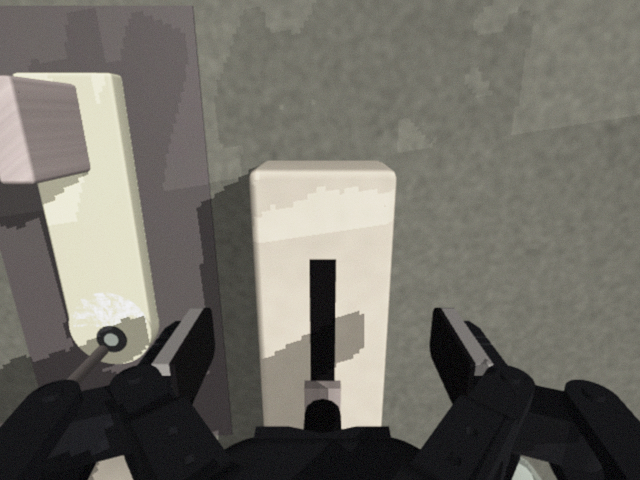

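Shutter home, spot (111,339) still under the needle. Retrieve the middle carrier.

Request:
send_rows(plan=[0,0,-50,0,0,0,-1,0,0,-50,0,0,0,-1,36.5,-15,-10,0,0,0,-1,36.7,-45,0,0,0,0,-1,0,-60,0,0,0,0,-1])

```text
clock: 53.72
eef_pos: [483.8, -11.2, 191.2]
tool_rot: [[-1.0, 0.026, 0.0], [0.026, 1.0, -0.001], [-0.0, -0.001, -1.0]]
force: [1.8, -0.6, 0.3]
finger_gap: 85.1
```

Request:
send_rows(plan=[0,0,50,0,0,0,-1,0,0,50,0,0,0,-1,0,0,40,0,0,0,-1,0,0,8,0,0,0,-1,0,0,0,0,0,0,-1])

```text
clock: 54.35
eef_pos: [486.1, -10.7, 43.4]
tool_rot: [[-1.0, 0.028, 0.0], [0.028, 1.0, 0.0], [-0.0, 0.0, -1.0]]
force: [-0.2, -0.3, 0.4]
finger_gap: 85.3
```

```bash
python3 - <<'E'
from h import *
plan([485.6,-11.1,41.5],178.35,1)
d=shot('wrist','w38.png')
E
```

```text
t54.35 pos [486.1 -10.7  43.4] yaw 178.37 tilt 0.02 F [-0.2 -0.3  0.4] gap 85.3 q [ 30.  32. -44. 123.  35.  39.  50.]
[0.4, -0.4, 1.9] [0.02, 0.0, 0.02]
```

View pics/w38.png

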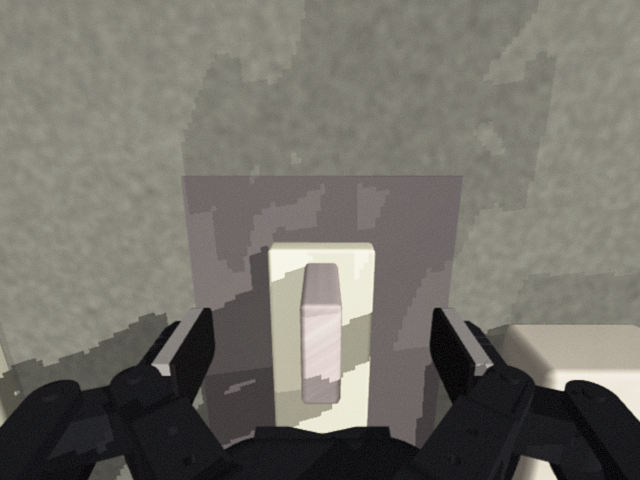

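Request:
send_rows(plan=[0,-0.3,1.3,0,0,0,1,0,0,0,0,0,0,1,0,0,0,0,0,0,1,0,0,0,0,0,0,1,0,0,-1.8,0,0,0,1])

```text
clock: 55.02
eef_pos: [485.6, -11.4, 43.3]
tool_rot: [[-1.0, 0.029, -0.0], [0.029, 1.0, 0.0], [0.0, 0.0, -1.0]]
force: [0.5, -0.1, -1.3]
finger_gap: 13.3
```

Request:
send_rows(plan=[12,0,0,0,0,0,1,18,0,0,0,0,0,1,18,0,0,0,0,0,1,0,0,-35,0,0,0,1,0,0,-40,0,0,0,1])

```text
clock: 55.65
eef_pos: [436.2, -9.8, 118.6]
tool_rot: [[-1.0, 0.028, -0.002], [0.028, 1.0, 0.0], [0.002, 0.0, -1.0]]
force: [0.4, -0.4, -1.0]
finger_gap: 13.7
```

```bash
python3 - <<'E'
from h import *
plan([450,-230,118],180,5)
shot('wrist','w39.png')
E
```

```text
t55.65 pos [436.2  -9.8 118.6] yaw 178.38 tilt 0.13 F [ 0.4 -0.4 -1. ] gap 13.7 q [ 39.  21. -52. 126.  24.  43.  58.]
[-4.0, -44.0, 0.1] [0.0, -0.03, -0.32]
[-3.8, -44.0, 0.1] [0.0, -0.03, -0.32]
[-3.5, -44.0, 0.1] [0.0, -0.03, -0.32]
[-3.3, -44.0, 0.1] [0.0, -0.03, -0.32]
[-3.0, -44.0, 0.1] [0.0, -0.03, -0.32]
```

View pics/w39.png

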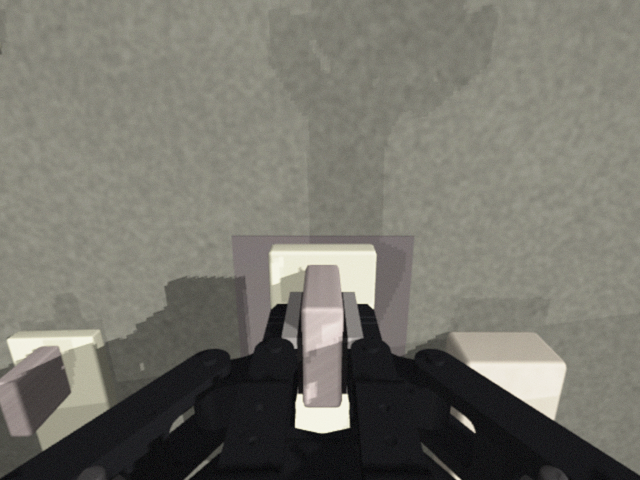

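Held well. Carry to the tube rack.

Request:
send_rows(plan=[-4,-44,0,0,0,-0.4,1,-4,-44,0,0,0,-0.4,1,-3,-44,0,0,0,-0.4,1,-3,-44,0,0,0,-0.4,1,-3,-44,0,0,0,0,1])

```text
clock: 56.32
eef_pos: [450.5, -231.4, 118.1]
tool_rot: [[-1.0, 0.001, -0.001], [0.001, 1.0, -0.0], [0.001, -0.0, -1.0]]
force: [0.6, 1.2, -1.4]
finger_gap: 13.2
```

Request:
send_rows(plan=[-5,-45,0,0,0,0,1,-10,-40,0,0,0,0,1,-18,-8.5,0,0,0,0,1,0,0,0,0,0,0,1])

```text
clock: 56.82
eef_pos: [484.4, -323.7, 117.8]
tool_rot: [[-1.0, 0.001, 0.0], [0.001, 1.0, 0.001], [-0.0, 0.001, -1.0]]
force: [-0.2, 0.3, -1.0]
finger_gap: 13.5
```

```bash
python3 - <<'E'
from h import *
plan([484,-323.5,48],180,2)
shot('wrist','w40.png')
E
```

```text
t56.83 pos [ 484.4 -323.7  117.8] yaw 179.91 tilt 0.04 F [-0.2  0.3 -1. ] gap 13.5 q [ 62.  32. -45. 109.  28.  51.  93.]
[0.2, 0.1, 34.9] [0.02, 0.0, -0.04]
[0.2, 0.1, 34.9] [0.02, 0.0, -0.04]
```

View pics/w40.png

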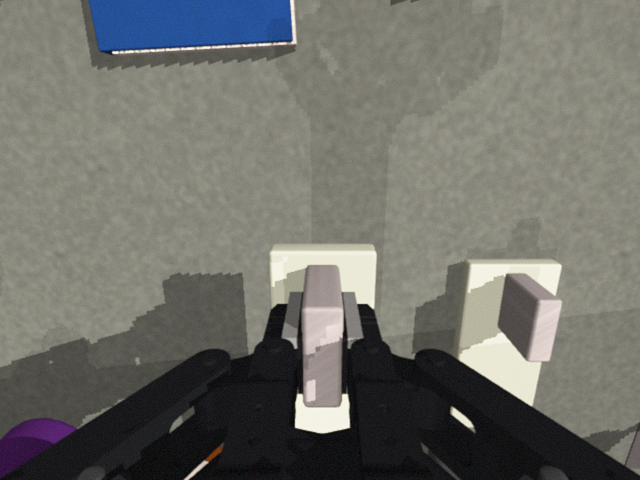

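Held, and the short carrier is clear to the right. Lower to just above the bench.

Request:
send_rows(plan=[0,0,30,0,0,0,1,0,0,30,0,0,0,1,0,0,13,0,0,0,1,0,0,0,0,0,0,1,0,0,0,0,0,0,1])

```text
clock: 57.5
eef_pos: [484.8, -323.8, 46.3]
tool_rot: [[-1.0, 0.001, 0.001], [0.001, 1.0, -0.001], [-0.001, -0.001, -1.0]]
force: [0.9, -0.1, -1.0]
finger_gap: 13.4
```

```bash
python3 - <<'E'
from h import *
st()
d=read_camera('scene');im=d['img'][:,:,::-1]
cv2.imwrite('pics/s41.png',cv2.resize(im[250:370,210:350],None,fx=5,fy=5,interpolation=cv2.INTER_CUBIC))
np.save('s41.npy',d,allow_pickle=True)
E
```

```text
t57.50 pos [ 484.8 -323.8   46.3] yaw 179.95 tilt 0.07 F [ 0.9 -0.1 -1. ] gap 13.4 q [ 59.  37. -41. 111.  34.  45.  89.]
```

View pics/s41.png

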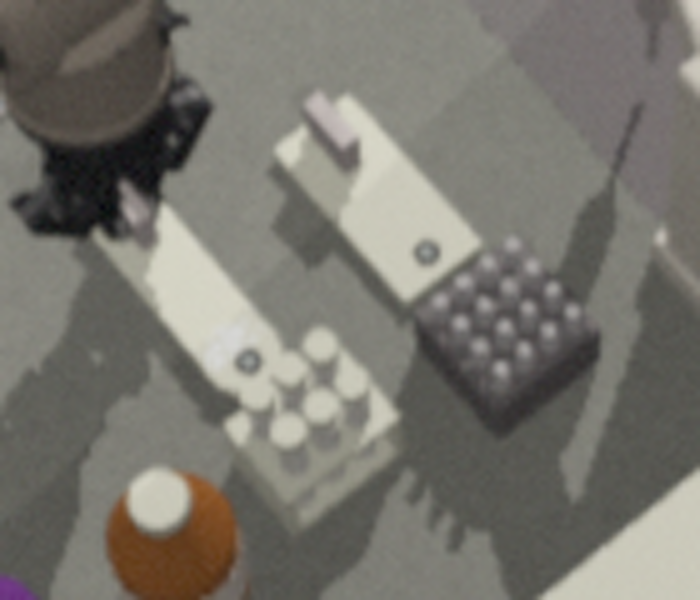

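```bash
python3 - <<'E'
from h import *
np.set_printoptions(precision=1,suppress=True)
C=Cam(np.load('s41.npy',allow_pickle=True).item())
p=lambda u,v:(210+u/5,250+v/5)
for n,uv,z in [('spot',p(249,360),16),('rackL',p(225,427),58),('rackB',p(296,508),58),('rackR',p(400,418),58),('rackBb',p(297,533),0),('rackLb',p(231,453),0),('rackRb',p(397,447),0),('short spot',p(427,251),12),('short nose r',p(407,304),12),('nosel',p(482,244),12)]: print(n,C.at(uv,z)[:2])
E
```

```text
spot [ 601.4 -319.3]
rackL [ 640.6 -361.3]
rackB [ 703.9 -359.5]
rackR [ 699.6 -282.4]
rackBb [ 697.4 -359.3]
rackLb [ 634.6 -359.4]
rackRb [ 693.6 -283.2]
short spot [ 612.7 -195.2]
short nose r [ 631.6 -225.6]
nosel [ 630.2 -167.2]
```

Scene: spot line at y=-319.3 and rack centre at -321.4, so shift 2 mm right and back 1.5 mm, then lower.

Request:
send_rows(plan=[1.5,-2,2,0,0,0,1,0,0,1.2,0,0,0,1,0,0,0,0,0,0,1])

```text
clock: 57.92
eef_pos: [482.8, -325.8, 42.1]
tool_rot: [[-1.0, 0.001, -0.0], [0.001, 1.0, 0.0], [0.0, 0.0, -1.0]]
force: [-0.5, -0.5, -1.6]
finger_gap: 13.3
```

Request:
send_rows(plan=[0,0,0.5,0,0,0,1,0,0,0,0,0,0,1])

```text
clock: 58.18
eef_pos: [482.9, -325.7, 41.9]
tool_rot: [[-1.0, 0.001, -0.0], [0.001, 1.0, -0.0], [0.0, -0.0, -1.0]]
force: [-2.6, 0.7, 5.0]
finger_gap: 13.4
```

Request:
send_rows(plan=[0,0,0.5,0,0,0,1,0,0,0,0,0,0,1])

```text
clock: 58.42
eef_pos: [482.9, -325.8, 41.8]
tool_rot: [[-1.0, 0.001, -0.0], [0.001, 1.0, -0.001], [0.0, -0.001, -1.0]]
force: [-6.6, 2.0, 15.7]
finger_gap: 13.7
```

Request:
send_rows(plan=[0,0,-0.4,0,0,0,0.3,0,0,0,0,0,0,-0.3,0,0,0,0,0,0,-1,0,0,0,0,0,0,-1,0,0,0,0,0,0,-1])

```text
clock: 59.05
eef_pos: [482.9, -325.7, 41.5]
tool_rot: [[-1.0, 0.001, -0.0], [0.001, 1.0, 0.0], [0.0, 0.0, -1.0]]
force: [-0.5, -0.0, 0.4]
finger_gap: 85.3
```

Request:
send_rows(plan=[0,0,-30,0,0,0,-1,0,0,-50,0,0,0,-1,0,0,-60,0,0,0,-1,0,0,-55,0,0,0,-1,0,0,0,0,0,0,-1])

```text
clock: 59.68
eef_pos: [484.6, -326.4, 240.7]
tool_rot: [[-1.0, 0.001, 0.005], [0.001, 1.0, -0.004], [-0.005, -0.004, -1.0]]
force: [-0.1, -0.9, -1.4]
finger_gap: 85.2
```

```bash
python3 - <<'E'
from h import *
np.set_printoptions(precision=1,suppress=True)
st();d=shot('wrist','w42.png');C=Cam(d)
d=shot('scene','s42.png');shot('side','d42.png')
cv2.imwrite('pics/s42z.png',cv2.resize(d['img'][120:390,180:500,::-1],None,fx=2.3,fy=2.3,interpolation=cv2.INTER_CUBIC))
for c in ('scene','side'):
    read_camera(c)
    print(c,[(x['confidence'],x['uv']) for x in boxes_of(c,'carrier_long')])
E
```

```text
t59.67 pos [ 484.6 -326.4  240.7] yaw 179.93 tilt 0.37 F [-0.1 -0.9 -1.4] gap 85.2 q [ 67.  24. -50. 103.  20.  63. 100.]
scene []
side [(0.72, [218.9, 259.7])]
```

View pics/w42.png

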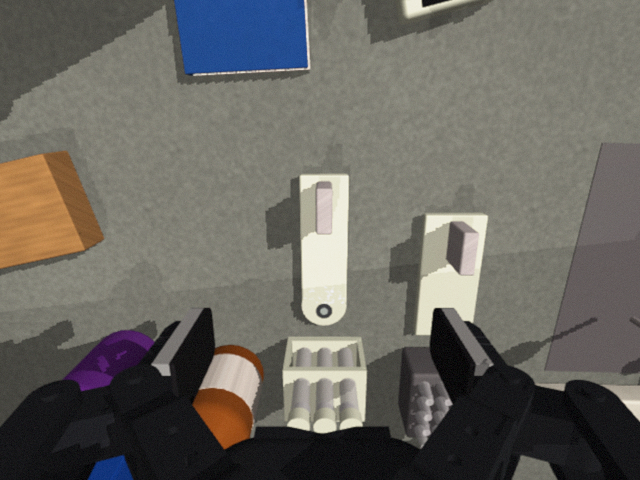

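View pics/s42z.png

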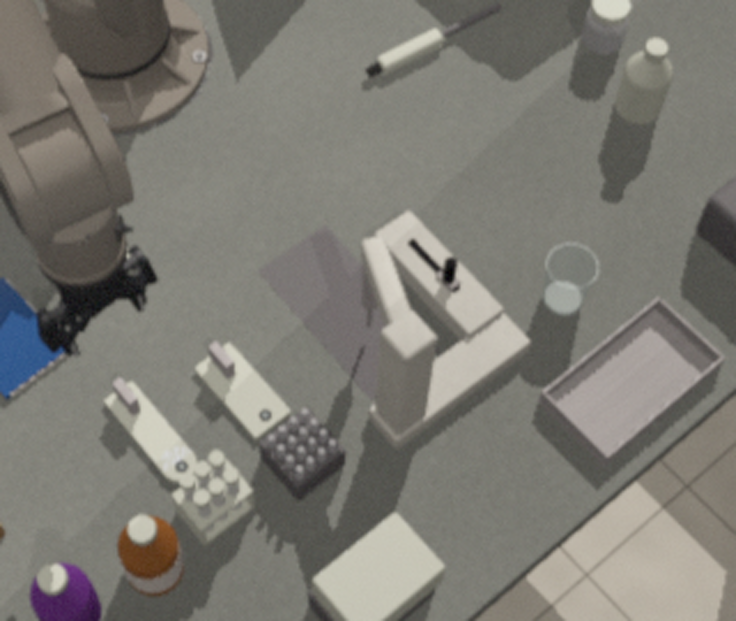

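View pics/d42.png

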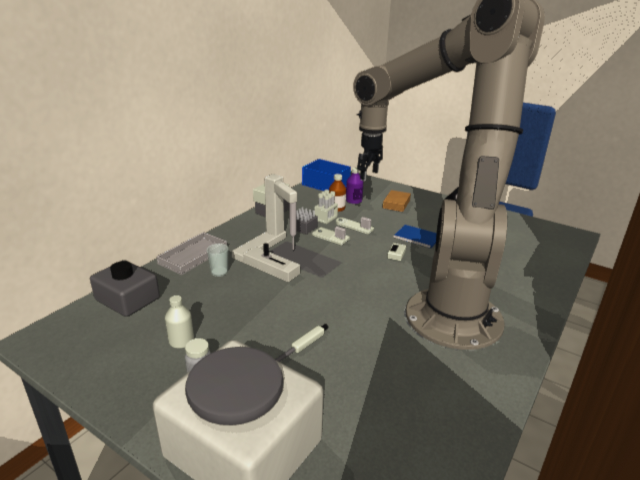

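```bash
python3 - <<'E'
from h import *
np.set_printoptions(precision=1,suppress=True)
st();d=read_camera('wrist');C=Cam(d);im=d['img'][:,:,::-1]
cv2.imwrite('pics/w43z.png',cv2.resize(im[160:390,270:500],None,fx=2.6,fy=2.6,interpolation=cv2.INTER_CUBIC))
for n,uv,z in [('nose',(324.5,325.5),12),('rackbase l',(284.5,338),0),('rackbase r',(366,338),0),('spot',(324,311),12),('rear l',(301,175),12),('rear r',(348.5,175),12)]: print(n,C.at(uv,z))
E
```

```text
t60.02 pos [ 482.5 -325.5  235.4] yaw 179.96 tilt 0.11 F [-0.4  0.3 -0.2] gap 85.6 q [ 67.  24. -50. 103.  21.  62. 100.]
nose [ 607.6 -321.7   12. ]
rackbase l [ 629.9 -364.5    0. ]
rackbase r [ 630.2 -276.9   -0. ]
spot [ 590.9 -322.2   12. ]
rear l [ 453.6 -342.9   12. ]
rear r [ 453.7 -300.1   12. ]
```

View pics/w43z.png

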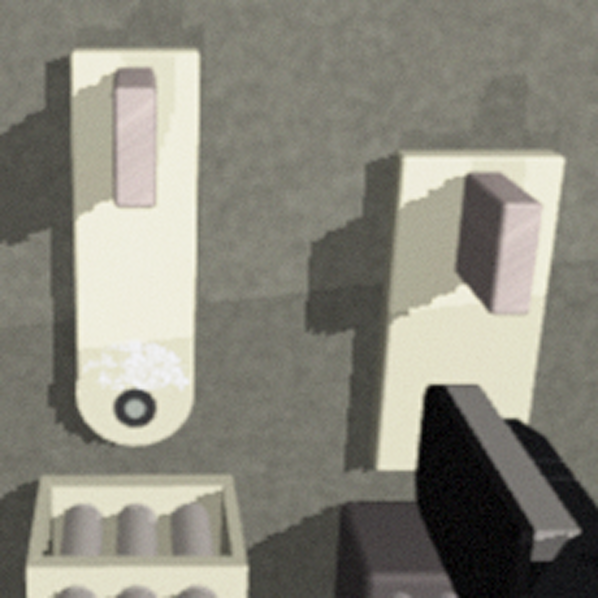

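Both carriers are filed, centred to within about 2 mm, with gaps of about 20–22 mm. The shutter is home and the arm is clear. Hand in.

```bash
python3 - <<'E'
from h import *
print(ticket.close_job()); st()
E
```

```text
the job is handed in; nothing more can be done
None
the job is handed in; nothing more can be done
```

I read and filed the two carriers on the bench, short first and then middle, and handed the job in at about 60 s. There was no long carrier. The only detection of one, at 0.72 confidence in the side camera, was the beaker.

- **Short carrier:** It was knocked aside around the moment the shutter was released. At the end stop it was still in place, but I could not tell whether that reading counted. I put it back under the probe and repeated the full shutter stroke, so it was read twice. After the second release the spot was still under the tip, and before it the offset was about 1 mm.
- **Middle carrier:** The spot measured within about 0.5 mm of the tip before the stroke and was still there after the shutter snapped home.
- **Filing:** Both noses point straight at their containers. The gap is about 20 mm at the tip box and 22 mm at the tube rack.
- **Centring:** The last images put both carriers within about 2 mm of centre. The camera frames disagreed with the arm by 1.5 to 3.5 mm, so I centred using positions measured within the same image.

The shutter ended at home, and in the last pictures the bystanders stood where they were. The arm finished clear of everything. I saw no sign of the grip slackening, and the largest contact force I read was about 17 N.

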